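# Stack the modular demonstration microscope

### The arm

A 6-joint arm with a two-finger parallel gripper is mounted at the origin on the work surface. World frame = base frame: x ahead of the robot, y to its left, z up, the work surface at z = 0. Lengths are in m, angles in rad, forces in N, time in s.
With the tool pointing down it reaches from about 0.2 to 0.875 m from the base axis. Payload 3.4 kg.
Tool frame: the origin (TCP) lies midway between the tips of the shut fingers; the grasp point (between the pads) lies 19 mm behind it; x points along the fingers, z is the direction in which the jaws open and shut, and the axes are right-handed (so a half turn about x gives the same grasp; the last joint's range is limited). The gripper opens to 94 mm and grips with 3 to 60 N. Pads are 16 mm wide; open, the fingers measure 119 mm over their backs; the gripper's body (75 mm by 177 mm) begins 78 mm behind the grasp point.
Start: joints at [-1.444, 0.276, 1.505, -0, 1.361, -0.121], TCP at [0.141, -0.557, 0.205] pointing down, gripper open.
Joint ranges: [-2.89, 2.89], [-0.75, 2.08], [0.22, 2.7], [-1.18, 4.32], [0.11, 2.71], [-2.7, 2.7]. Speed limits (rad/s): [2.57, 2.57, 3.14, 3.14, 3.14, 3.14].

### API

Orientations are given as a 3x3 rotation matrix whose columns are the frame's x, y, z axes.
In Python, from workcell import sense, snapshot, job_done gives the robot as it stands.
- The arm moves only by the tool apply_moves, never from a script. Its argument "motion" is a list of rows, each a list of 6 numbers: the shift along the tool's x, y, z in mm, then the turn, a rotation vector about the tool's x, y, z in degrees. In form: [[dx, dy, dz, ax, ay, az], ...]. A call has 1 to 5 rows; each row is the pose to reach, as a shift and turn from the pose measured when the call began, along the tool's axes at that moment; what a row does not reach only later rows make up. A row lasts 1/12 s, in which the tool goes at most 41.7 mm and 7.16 degrees, less where a joint would pass 70% of its speed; a pose out of reach is approached as far as the arm can. A call with a gripper value outside its range is refused whole. "grip" is the opening, from 0 (shut) to 1 (fully open), set as the call begins (left out, the last holds). The fingers move at their own pace and stop on an object; "grip_force" is the grip in N (left out, the last holds). Time passes only in rows, so rows that repeat a pose let the fingers close. It gives the time, the measured TCP pose, the force and the opening at its end, in the units of the state.
- sense(): the state, without advancing time (a new reading comes with each control period).
- snapshot(name): name is "scene" or "top" or "wrist"; returns a dict with "img" (420x560x3 uint8, red, green, blue), "range_z" (420x560 float32, m along the optical axis (not along the pixel's ray), 0 where there is no reading), "intrinsics" (3x3 intrinsics, pixels), "rvec" (rotation vector, rad) and "tvec" (3), from world to camera coordinates, as OpenCV has them. Camera axes: x right, y down, z forward; pixel columns grow to the right and rows downward; lengths in m; the calibration is good to about 2 mm. The wrist camera is an equidistant fisheye: a pixel r from the principal point sees the ray r / f radians off the axis. A picture is of the moment at which its call begins.
- job_done(): hands the job in, once; it reports no verdict.
The state is a dict: "time_s": time; "qpos": joint angles; "joint_velocities": joint speeds; "tau": joint torques, N m; "position": TCP position; "tool_rot": TCP orientation; "force": force on the tool from outside, world axes, zero at the start; "wrist_torque": the same for the moment, N m; "grip_width": finger opening in m.
Only numpy, scipy, OpenCV 4.12 (cv2) and the standard library are available. Lean on these libraries where they do the work, as an engineer would, in place of code of your own. Each camera call takes 0.05 s, during which the arm holds its last target.

### The job

Put the demonstration microscope together on its lamp base, building upwards one part at a time and letting go of each before taking the next: first the condenser drum, then the slide stage with its long side along the long side of the lamp base, then the long barrel with the focus ring, and last the eyepiece. Each part must sit upright and fully home in the socket of the one below; leave the spare short barrel and the dish where they are.

Things in the scene. Friction and masses are not known exactly. Their poses are not given: they have to be found in the camera images.
- lamp_base: Lamp base, fixed, at left or right: grey rounded box 130 (x) by 95 (y) by 35 mm high; on the middle of its top a black round collar, outer diameter 56, bore 46, 10 mm deep, rim 45 mm above the table, white window inside. Origin: centre of the underside, on the collar's axis; z up, x along the long side, turned up to 0.4 rad.
- condenser: Condenser drum, loose, upright: grey, with a thin black band, diameter 60, height 50 mm over all. Chamfered foot below: diameter 40, 8 mm high. Open socket in the top: bore 46, 10 mm deep, glass floor. Origin: centre of the foot's underside; z up. Seated, its shoulder rests on the base's collar and its origin is 37 mm above the base's. 0.1-0.17 kg.
- stage: Slide stage, loose: black oblong block 100 (x) by 62 (y), from 8 to 34 mm above its origin, glass slide and 2 steel clips on top. Chamfered round foot below: diameter 40, 8 mm high. Round collar on top: outer 46, bore 36, 10 deep, to 44 mm. Origin: centre of the foot's underside; z up, x along the long side, turned up to 0.6 rad. Seated: origin 42 mm above the drum's. 0.12-0.21 kg.
- long_barrel: Long barrel, loose, upright: aluminium tube, diameter 42, height 95 mm; black ribbed focus ring, diameter 54, from 44 to 68 mm above its origin. Chamfered foot below: diameter 30, 8 mm high. Open socket in the top: bore 36, 10 mm deep. Origin: centre of the foot's underside; z up. Seated: origin 36 mm above the stage's. 0.14-0.25 kg.
- eyepiece: Eyepiece, loose, upright: black, body diameter 38, widening to an eyecup of diameter 48 from 34 to 50 mm above its origin, low domed lens on top, height 55 mm. Chamfered foot below: diameter 30, 8 mm high. Origin: centre of the foot's underside; z up. Seated: origin 87 mm above the long barrel's. 0.07-0.12 kg.
- spare_barrel: Spare short barrel, loose, not wanted, stays where it is: plain aluminium cylinder, diameter 42, height 50 mm, no focus ring, closed top with a small black disc. Origin: centre of its underside; z up. It, the dish and the four parts stand mixed at six places.
- dish: Clear round sample dish, loose, not wanted, stays where it is: diameter 58, 14 mm high, two small brass discs on its floor. Origin: centre of its underside; z up.
- pump_box: Flat black pump box, fixed, only in the way: 120 (its x) by 75 (its y) by 44 mm high, grey ribbed cover and a white wheel on top. Origin: centre of its underside. It stands on the side opposite the lamp base.
There are look-alikes about, which are no part of the job. What is shaped like the condenser but yellow is not meant.

How it is judged:
By the outcome, as a careful person would: the job done as asked, in the order asked, and still so for the second after the job is handed in, with the robot touching nothing.
It also fails if it takes over 128 s, if anything falls off the work surface, if the arm or the gripper's body presses on something with over 40 N, if the wrist force passes 120 N, or if a joint passes its speed limit or range.

## Working session

There is one attempt and no reset: what is moved stays moved. The work goes in short steps, Python scripts to look and compute and a tool call to move; the robot and the scene stay as the last step left them, time stands still between calls to the robot, and variables do not carry over. Pictures are saved under pics/ and viewed, and the job is handed in when it is done.

Besides the shell and the picture viewer there is one more tool, called after "Call:" by a JSON object that holds its "name" and its "arguments". apply_moves: Moves the arm, as the interface text tells. Its arguments: {"type":"object","properties":{"motion":{"type":"array","items":{"type":"array","items":{"type":"number"}}},"grip":{"type":"number"},"grip_force":{"type":"number"}},"required":["motion"]}

```bash
ls; mkdir -p pics; python3 - <<'E'
from workcell import sense,snapshot
import cv2,numpy as np
s=sense();print({k:np.round(v,3).tolist() for k,v in s.items()})
for n in ["scene","top","wrist"]:
    d=snapshot(n);cv2.imwrite(f"pics/{n}0.png",d["img"][:,:,::-1]);np.savez(f"{n}0.npz",**d)
    print(n,d["intrinsics"].tolist(),d["rvec"],d["tvec"])
E
```

```text
pics
{'time_s': 0.0, 'qpos': [-1.444, 0.277, 1.506, 0.0, 1.361, -0.121], 'joint_velocities': [-0.001, -0.0, -0.001, 0.001, 0.001, -0.001], 'tau': [0.001, -40.459, -23.723, 0.07, 0.035, -0.0], 'position': [0.141, -0.557, 0.205], 'tool_rot': [[-0.0, 0.969, 0.245], [0.002, 0.245, -0.969], [-1.0, 0.0, -0.002]], 'force': [-0.273, -0.524, 0.521], 'wrist_torque': [0.005, -0.023, -0.027], 'grip_width': 0.094}
scene [[488.26082942121747, 0.0, 270.9353376217059], [0.0, 488.26082942121747, 204.1776151005294], [0.0, 0.0, 1.0]] [ 2.23452069  1.20484749 -0.4237432 ] [-0.28759381 -0.32009455  1.52687794]
top [[455.34527612915633, 0.0, 277.0793219865576], [0.0, 455.34527612915633, 214.1963273594666], [0.0, 0.0, 1.0]] [ 2.14838684 -2.21292774  0.0462364 ] [0.01314772 0.529963   1.01758522]
wrist [[325.19226210127806, 0.0, 283.4733035453333], [0.0, 325.19226210127806, 208.36767882904445], [0.0, 0.0, 1.0]] [-2.29473613  1.78506999  0.25794216] [-0.57473142 -0.02912588  0.39338831]
```

View pics/scene0.png

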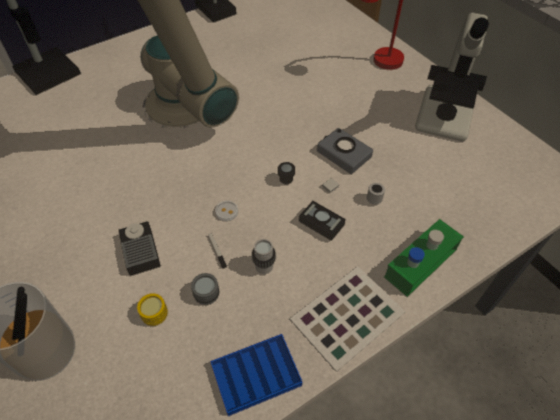

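View pics/top0.png

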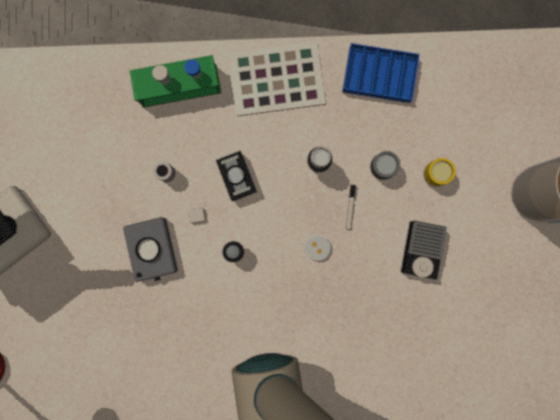

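View pics/wrist0.png

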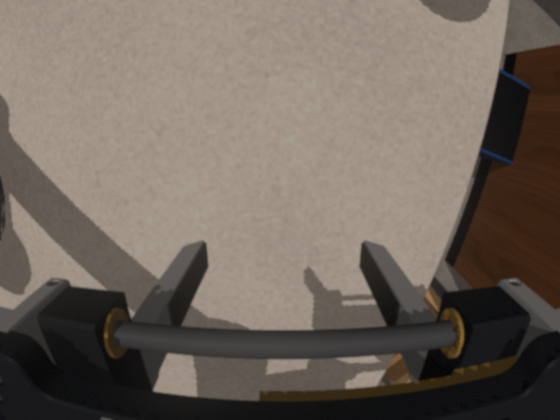

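The top view shows lamp base at (150,248), stage (236,175), long barrel (319,158), condenser (385,165), eyepiece (233,251), spare barrel (165,172), dish (318,248), pump box (423,250) and the yellow decoy (440,172).

```bash
cat > h.py <<'E'
import numpy as np,cv2
from workcell import sense,snapshot
def cloud(d):
    K=d["intrinsics"];z=d["range_z"];v,u=np.mgrid[:z.shape[0],:z.shape[1]]
    P=np.stack([(u-K[0,2])/K[0,0]*z,(v-K[1,2])/K[1,1]*z,z],-1)
    R=cv2.Rodrigues(d["rvec"])[0]
    W=(P-d["tvec"])@R
    W[z==0]=np.nan
    return W
def proj(d,p):
    R=cv2.Rodrigues(d["rvec"])[0];c=R@np.array(p)+d["tvec"];q=d["intrinsics"]@c;return q[:2]/q[2]
def circ(xy):
    (c,r)=cv2.minEnclosingCircle(xy.astype(np.float32)[:,None]);return np.array(c),r
E
python3 - <<'E'
from h import *
top=dict(np.load("top0.npz"));sc=dict(np.load("scene0.npz"))
W=cloud(top);S=cloud(sc)
m=W[...,2]
for n,(u,v) in dict(lamp=(150,248),stage=(236,175),barrel=(319,158),cond=(385,165),eye=(233,251),spare=(165,172),dish=(318,248),pump=(423,250),yel=(440,172)).items():
    p=W[v-35:v+36,u-35:u+36].reshape(-1,3) 
    c=W[v,u]
    for nm,C in(("top",W),("scn",S)):
        A=C.reshape(-1,3); A=A[np.isfinite(A[:,0])&(np.hypot(A[:,0]-c[0],A[:,1]-c[1])<.085)]
        zs=A[:,2]; h,e=np.histogram(zs,np.arange(-.01,.13,.004)); 
        print(n,nm,c.round(4),[(round(e[i]*1000),int(h[i])) for i in range(len(h)) if h[i]>15])
cv2.imwrite("pics/topc.png",cv2.resize(top["img"][130:290,110:310,::-1],(800,640),interpolation=cv2.INTER_CUBIC)[:600])
cv2.imwrite("pics/topd.png",cv2.resize(top["img"][130:280,280:480,::-1],(800,600),interpolation=cv2.INTER_CUBIC)[:600])
E
```

```text
lamp top [0.462  0.2837 0.0322] [(-6, 528), (-2, 995), (2, 100), (6, 29), (10, 23), (14, 22), (18, 29), (22, 47), (26, 119), (30, 1071), (34, 1010), (38, 91), (42, 111), (46, 22)]
lamp scn [0.462  0.2837 0.0322] [(-10, 23), (-6, 347), (-2, 290), (2, 59), (6, 59), (10, 56), (14, 49), (18, 60), (22, 60), (26, 164), (30, 616), (34, 274), (38, 63), (42, 47)]
stage top [0.62   0.0869 0.0341] [(-6, 737), (-2, 1925), (2, 227), (26, 42), (30, 543), (34, 477), (38, 72), (42, 79)]
stage scn [0.62   0.0869 0.0341] [(-10, 61), (-6, 958), (-2, 787), (2, 29), (6, 25), (10, 41), (14, 41), (18, 41), (22, 38), (26, 124), (30, 435), (34, 197), (38, 64), (42, 40)]
barrel top [ 0.6431 -0.0966  0.0854] [(-6, 927), (-2, 2432), (2, 292), (62, 48), (66, 99), (78, 18), (82, 141), (86, 78), (90, 54), (94, 35)]
barrel scn [ 0.6431 -0.0966  0.0854] [(-10, 72), (-6, 1481), (-2, 1221), (2, 38), (6, 18), (46, 25), (50, 20), (54, 22), (58, 21), (62, 78), (66, 59), (70, 18), (74, 19), (78, 50), (82, 125), (86, 49), (90, 49)]
cond top [ 0.6312 -0.2463  0.0386] [(-6, 922), (-2, 2302), (2, 272), (6, 19), (10, 23), (22,
[... 942 characters left out ...]
0, 51)]
pump top [ 0.4403 -0.3212  0.0386] [(-6, 694), (-2, 1507), (2, 153), (6, 21), (10, 22), (14, 28), (18, 29), (22, 20), (26, 24), (30, 177), (34, 613), (38, 963), (42, 121)]
pump scn [ 0.4403 -0.3212  0.0386] [(-10, 40), (-6, 917), (-2, 686), (2, 43), (6, 37), (10, 32), (14, 32), (18, 45), (22, 35), (26, 44), (30, 212), (34, 596), (38, 488), (42, 21)]
yel top [ 0.6116 -0.3671  0.0384] [(-6, 897), (-2, 2321), (2, 282), (22, 20), (26, 23), (30, 18), (34, 60), (38, 246), (42, 81), (46, 167), (50, 68)]
yel scn [ 0.6116 -0.3671  0.0384] [(-10, 77), (-6, 1821), (-2, 1479), (2, 36), (6, 19), (10, 20), (14, 17), (18, 32), (22, 26), (26, 22), (30, 29), (34, 139), (38, 203), (42, 84), (46, 177)]
```

View pics/topc.png

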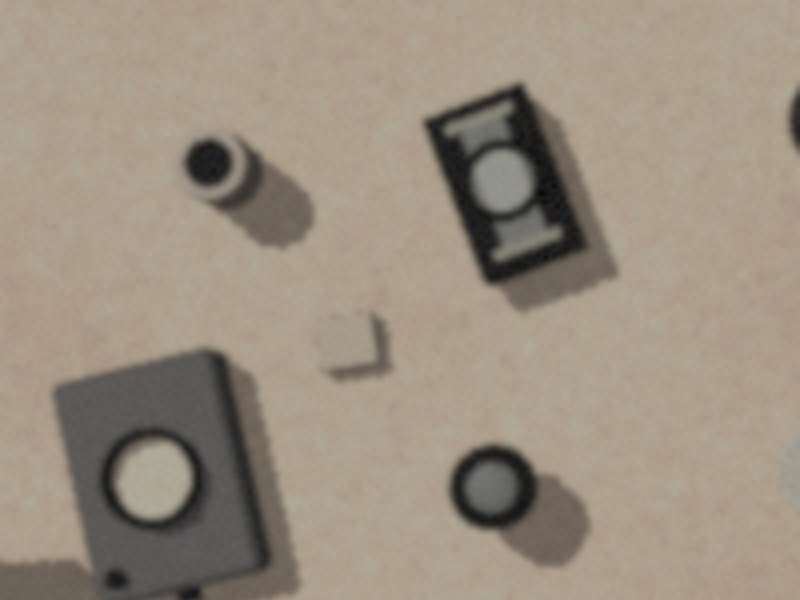

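View pics/topd.png

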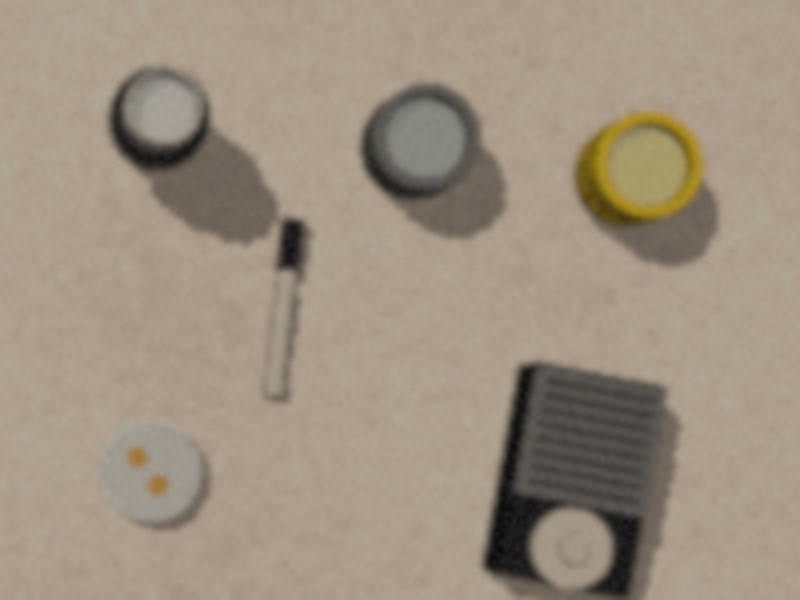

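```bash
cat >> h.py <<'E'
from scipy.optimize import least_squares
def near(C,c,r,zlo,zhi):
    A=C.reshape(-1,3);A=A[np.isfinite(A[:,0])];return A[(np.hypot(A[:,0]-c[0],A[:,1]-c[1])<r)&(A[:,2]>zlo)&(A[:,2]<zhi)]
def fit(xy,c0):
    f=lambda p:np.hypot(xy[:,0]-p[0],xy[:,1]-p[1])-p[2]
    return least_squares(f,[*c0,.025],loss="soft_l1",f_scale=.002).x
E
python3 - <<'E'
from h import *
top=dict(np.load("top0.npz"));sc=dict(np.load("scene0.npz"))
for nm,d in(("top",top),("scn",sc)):
    C=cloud(d)
    T=near(C,(.5,0),.45,-.02,.02); print(nm,"table z median",np.median(T[:,2]).round(4))
    for n,c,r,zl,zh in (("cond",(.631,-.246),.045,.0435,.06),("barrel",(.642,-.097),.04,.088,.11),("barrelring",(.642,-.097),.04,.058,.072),("eye",(.45,.095),.04,.042,.065),("lampcol",(.462,.284),.035,.0395,.052),("stagecol",(.62,.087),.03,.0385,.05),("spare",(.63,.243),.035,.042,.06),("dish",(.45,-.093),.04,.007,.02)):
        A=near(C,c,r,zl,zh); q=fit(A[:,:2],c); e,er=circ(A[:,:2]) if 0 else (0,0)
        print(nm,n,len(A),"mean",A.mean(0).round(4),"fit",q.round(4))
    for n,c,r,zl,zh in (("lamp",(.462,.284),.1,.026,.038),("stage",(.62,.087),.07,.026,.038),("pump",(.44,-.32),.1,.03,.05)):
        A=near(C,c,r,zl,zh);(x,y),(w,h),a=cv2.minAreaRect((A[:,:2]*1000).astype(np.float32)[:,None])
        print(nm,n,len(A),(x,y),(w,h),a, A.mean(0).round(4))
E
```

```text
top table z median -0.0007
top cond 263 mean [ 0.6318 -0.2469  0.0486] fit [ 0.6312 -0.2475  0.0264]
top barrel 103 mean [ 0.6454 -0.1001  0.0928] fit [ 0.6444 -0.1002  0.0191]
top barrelring 157 mean [ 0.6369 -0.0965  0.0668] fit [ 0.6458 -0.1006  0.0249]
top eye 371 mean [0.4485 0.0955 0.0512] fit [0.4485 0.0957 0.0166]
top lampcol 170 mean [0.4595 0.2859 0.0436] fit [0.4593 0.286  0.0252]
top stagecol 142 mean [0.6196 0.0869 0.0426] fit [0.6193 0.0872 0.0201]
top spare 280 mean [0.6321 0.2481 0.0489] fit [0.6322 0.2481 0.0148]
top dish 123 mean [ 0.4531 -0.091   0.0124] fit [ 0.4522 -0.0916  0.0269]
top lamp 2200 (455.96746826171875, 285.4342956542969) (136.3868408203125, 96.63825988769531) 12.356132507324219 [0.4592 0.2844 0.0336]
top stage 1062 (619.5584716796875, 87.54701232910156) (100.63046264648438, 62.09701156616211) 19.647945404052734 [0.6187 0.0869 0.0337]
top pump 1877 (440.4838562011719, -327.26739501953125) (76.61150360107422, 119.47171020507812) 77.126220703125 [ 0.4405 -0.326   0.0381]
scn table z median -0.0019
scn cond 241 mean [ 0.6349 -0.2476  0.0472] fit [ 0.634
[... 234 characters left out ...]
.0174]
scn lampcol 96 mean [0.4608 0.2858 0.0425] fit [0.4623 0.2861 0.0254]
scn stagecol 100 mean [0.6221 0.087  0.0416] fit [0.6218 0.0872 0.0204]
scn spare 176 mean [0.6356 0.2481 0.0475] fit [0.6352 0.2487 0.0152]
scn dish 100 mean [ 0.4551 -0.0913  0.0105] fit [ 0.4545 -0.0913  0.0272]
scn lamp 1054 (462.2301025390625, 286.32952880859375) (131.9574432373047, 97.76853942871094) 11.78023624420166 [0.4669 0.2832 0.0325]
scn stage 756 (621.9095458984375, 87.62051391601562) (102.01248168945312, 65.32083892822266) 19.151350021362305 [0.6254 0.0854 0.0323]
scn pump 1318 (442.43267822265625, -326.92535400390625) (75.12055969238281, 123.38135528564453) 76.84002685546875 [ 0.4469 -0.3279  0.037 ]
```

```bash
cat >> h.py <<'E'
from scipy.spatial.transform import Rotation as Ro
def go(p,yawdeg):
    s=sense();R=np.array(s["tool_rot"]);a=np.radians(yawdeg);c,n=np.cos(a),np.sin(a)
    T=np.array([[0,c,n],[0,n,-c],[-1,0,0]])
    d=R.T@(np.array(p)-np.array(s["position"]))*1000
    r=np.degrees(Ro.from_matrix(R.T@T).as_rotvec())
    print("t",round(s["time_s"],2),"pos",np.round(s["position"],4),"yaw",np.degrees(np.arctan2(R[1,1],R[0,1])).round(2),"q",np.round(s["qpos"],2),"F",np.round(s["force"],1),"w",round(s["grip_width"],4))
    print("MOVE",d.round(1).tolist(),r.round(2).tolist())
E
python3 -c "
from h import *
go([.633,-.2475,.19],12)"
```

```text
t 0.15 pos [ 0.141  -0.557   0.2048] yaw 14.2 q [-1.44  0.28  1.51  0.    1.36 -0.12] F [-1.3  0.5  0.4] w 0.094
MOVE [15.2, 552.9, -179.4] [2.2, -0.08, -0.01]
```

Call:
{"name": "apply_moves", "arguments": {"motion": [[15,553,-179,2.2,0,0],[15,553,-179,2.2,0,0],[15,553,-179,2.2,0,0],[15,553,-179,2.2,0,0],[15,553,-179,2.2,0,0]], "grip": 1}}

```text
time_s: 0.57
position: [0.3185, -0.4452, 0.1997]
tool_rot: [[-0.0, 0.978, 0.207], [0.002, 0.207, -0.978], [-1.0, 0.0, -0.002]]
force: [0.7, -0.6, 0.5]
grip_width: 0.0938
```

```bash
python3 -c "
from h import *
go([.633,-.2475,.19],12)"
```

```text
t 0.57 pos [ 0.3185 -0.4452  0.1997] yaw 11.95 q [-1.08  0.24  1.57  0.    1.33  0.28] F [ 0.7 -0.6  0.5] w 0.0938
MOVE [10.0, 348.7, -128.3] [-0.05, -0.1, -0.0]
```

Call:
{"name": "apply_moves", "arguments": {"motion": [[10,349,-128,0,0,0],[10,349,-128,0,0,0],[10,349,-128,0,0,0],[10,349,-128,0,0,0],[10,349,-128,0,0,0]]}}

```text
time_s: 0.98
position: [0.4949, -0.334, 0.1942]
tool_rot: [[-0.001, 0.978, 0.207], [0.002, 0.207, -0.978], [-1.0, -0.0, -0.002]]
force: [0.5, -0.4, -0.6]
grip_width: 0.0944
```

```bash
python3 -c "
from h import *
go([.633,-.2475,.19],12)"
```

```text
t 0.98 pos [ 0.4949 -0.334   0.1942] yaw 11.96 q [-0.71  0.32  1.47  0.    1.35  0.65] F [ 0.5 -0.4 -0.6] w 0.0944
MOVE [4.2, 153.0, -56.0] [-0.04, -0.11, 0.02]
```

Call:
{"name": "apply_moves", "arguments": {"motion": [[4,153,-56,0,0,0],[4,153,-56,0,0,0],[4,153,-56,0,0,0],[4,153,-56,0,0,0],[4,153,-56,0,0,0]]}}

```text
time_s: 1.4
position: [0.6387, -0.2425, 0.1887]
tool_rot: [[0.002, 0.977, 0.213], [0.005, 0.213, -0.977], [-1.0, 0.003, -0.005]]
force: [0.0, -0.2, -0.4]
grip_width: 0.0941
```

```bash
python3 -c "
from h import *
go([.633,-.2475,.012],12)
d=snapshot('wrist');cv2.imwrite('pics/w1.png',d['img'][:,:,::-1]);np.savez('w1.npz',**d)
R=cv2.Rodrigues(d['rvec'])[0];print(-R.T@d['tvec'],R)
"
```

```text
t 1.4 pos [ 0.6387 -0.2425  0.1887] yaw 12.3 q [-0.47  0.45  1.28  0.01  1.41  0.89] F [ 0.  -0.2 -0.4] w 0.0941
MOVE [176.6, -7.3, 4.5] [0.3, -0.26, -0.2]
[ 0.71924441 -0.22646889  0.36876146] [[ 0.21338939 -0.9769543  -0.00502618]
 [-0.93832897 -0.20637983  0.27739162]
 [-0.27203624 -0.05447622 -0.96074379]]
```

View pics/w1.png

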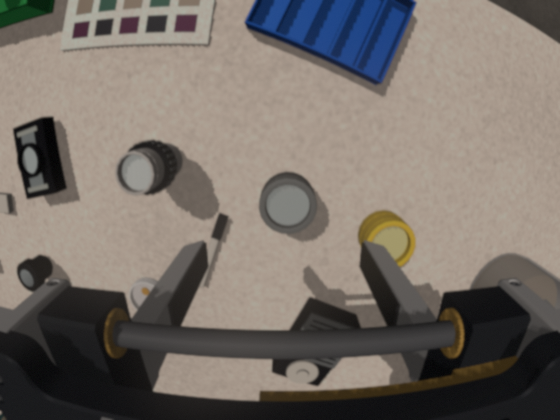

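Call:
{"name": "apply_moves", "arguments": {"motion": [[60,-7,4.5,0,0,0],[60,-7,4.5,0,0,0],[60,-7,4.5,0,0,0]]}}

```text
time_s: 1.7
position: [0.6249, -0.2495, 0.1233]
tool_rot: [[-0.012, 0.977, 0.211], [0.008, 0.211, -0.977], [-1.0, -0.01, -0.01]]
force: [-0.7, 0.4, -0.9]
grip_width: 0.0943
```

```bash
cat >> h.py <<'E'
def wcloud(d):
    K=d["intrinsics"];z=d["range_z"];v,u=np.mgrid[:z.shape[0],:z.shape[1]]
    a=(u-K[0,2])/K[0,0];b=(v-K[1,2])/K[1,1];th=np.hypot(a,b)+1e-12
    s=np.tan(np.minimum(th,1.4))/th
    P=np.stack([a*s*z,b*s*z,z],-1);R=cv2.Rodrigues(d["rvec"])[0];W=(P-d["tvec"])@R
    W[(z==0)|(th>1.35)]=np.nan;return W
E
python3 -c "
from h import *
go([.633,-.2475,.014],12)
d=snapshot('wrist');np.savez('w1.npz',**d)
C=wcloud(d);print(np.nanmedian(near(C,(.6,-.2),.3,-.02,.02)[:,2]))
A=near(C,(.633,-.2475),.045,.044,.06);print(len(A),A.mean(0),fit(A[:,:2],(.633,-.2475)))
A=near(C,(.646,-.1),.04,.088,.11);print(len(A),A.mean(0),fit(A[:,:2],(.646,-.1)))
"
```

```text
t 1.7 pos [ 0.6249 -0.2495  0.1233] yaw 12.19 q [-0.48  0.48  1.39  0.    1.29  0.87] F [-0.7  0.4 -0.9] w 0.0943
MOVE [109.2, 9.4, 0.8] [0.19, -0.57, 0.56]
0.0007483391157112904
1848 [ 0.63345509 -0.24752619  0.05000256] [ 0.63345397 -0.24756141  0.02622969]
1028 [ 0.64593288 -0.10087863  0.0935737 ] [ 0.64614776 -0.10092246  0.01920623]
```

Call:
{"name": "apply_moves", "arguments": {"motion": [[50,9,1,0,-0.5,0.5],[50,9,1,0,-0.5,0.5],[50,9,1,0,-0.5,0.5],[50,9,1,0,-0.5,0.5],[50,9,1,0,-0.5,0.5]]}}

```text
time_s: 2.17
position: [0.6363, -0.25, 0.0782]
tool_rot: [[0.006, 0.978, 0.211], [-0.002, 0.211, -0.978], [-1.0, 0.005, 0.003]]
force: [0.3, -0.3, 0.5]
grip_width: 0.094
```

```bash
python3 -c "
from h import *
go([.6334,-.2476,.014],12)"
```

```text
t 2.17 pos [ 0.6363 -0.25    0.0782] yaw 12.16 q [-0.48  0.52  1.44  0.    1.18  0.88] F [ 0.3 -0.3  0.5] w 0.094
MOVE [64.2, -2.7, -3.2] [0.16, 0.2, -0.29]
```

Call:
{"name": "apply_moves", "arguments": {"motion": [[15,-2.5,-3,0,0,0],[32,-2.5,-3,0,0,0],[48,-2.5,-3,0,0,0],[60,-2.5,-3,0,0,0],[64,-2.5,-3,0,0,0]]}}

```text
time_s: 2.58
position: [0.6333, -0.2478, 0.0138]
tool_rot: [[0.005, 0.978, 0.211], [-0.002, 0.211, -0.978], [-1.0, 0.004, 0.003]]
force: [-0.6, 1.4, -0.4]
grip_width: 0.0938
```

```bash
python3 -c "
from h import *
go([.6334,-.2476,.014],12)"
```

```text
t 2.58 pos [ 0.6333 -0.2478  0.0138] yaw 12.16 q [-0.48  0.57  1.52  0.    1.04  0.88] F [-0.6  1.4 -0.4] w 0.0938
MOVE [-0.2, 0.1, -0.1] [0.16, 0.18, -0.25]
```

Call:
{"name": "apply_moves", "arguments": {"motion": [[0,0,0,0,0.2,-0.2],[0,0,0,0,0.2,-0.2],[0,0,0,0,0.2,-0.2],[0,0,0,0,0.2,-0.2],[0,0,0,0,0.2,-0.2]], "grip": 0, "grip_force": 25}}

```text
time_s: 3.0
position: [0.6339, -0.248, 0.0147]
tool_rot: [[0.002, 0.978, 0.211], [-0.0, 0.211, -0.978], [-1.0, 0.002, 0.001]]
force: [0.1, 0.1, -0.3]
grip_width: 0.0642
```

Call:
{"name": "apply_moves", "arguments": {"motion": [[0,0,0,0,0,0],[0,0,0,0,0,0],[0,0,0,0,0,0]]}}

```text
time_s: 3.25
position: [0.6339, -0.2481, 0.0147]
tool_rot: [[0.002, 0.978, 0.211], [-0.0, 0.211, -0.978], [-1.0, 0.002, 0.001]]
force: [-0.1, 0.3, 0.6]
grip_width: 0.0599
```

```bash
python3 -c "
from h import *
go([.6334,-.2476,.17],12)"
```

```text
t 3.25 pos [ 0.6339 -0.2481  0.0147] yaw 12.16 q [-0.48  0.57  1.52  0.    1.05  0.88] F [-0.1  0.3  0.6] w 0.0599
MOVE [-155.3, -0.0, -0.4] [0.16, 0.04, -0.12]
```

Call:
{"name": "apply_moves", "arguments": {"motion": [[-30,0,0,0,0,0],[-65,0,0,0,0,0],[-100,0,0,0,0,0],[-140,0,0,0,0,0],[-150,0,0,0,0,0]]}}

```text
time_s: 3.67
position: [0.6367, -0.2495, 0.1719]
tool_rot: [[0.013, 0.977, 0.211], [-0.005, 0.211, -0.978], [-1.0, 0.011, 0.008]]
force: [0.3, -0.6, 0.8]
grip_width: 0.0596
```

```bash
python3 -c "
from h import *
go([.461,.286,.17],12)"
```

```text
t 3.67 pos [ 0.6367 -0.2495  0.1719] yaw 12.17 q [-0.48  0.45  1.32  0.    1.36  0.88] F [ 0.3 -0.6  0.8] w 0.0596
MOVE [-3.2, -58.9, -560.5] [0.16, 0.46, -0.64]
```

Call:
{"name": "apply_moves", "arguments": {"motion": [[-3,-59,-560,0,0.5,-0.6],[-3,-59,-560,0,0.5,-0.6],[-3,-59,-560,0,0.5,-0.6],[-3,-59,-560,0,0.5,-0.6],[-3,-59,-560,0,0.5,-0.6]]}}

```text
time_s: 4.08
position: [0.568, -0.0482, 0.1658]
tool_rot: [[-0.001, 0.978, 0.21], [0.001, 0.21, -0.978], [-1.0, -0.0, -0.001]]
force: [0.0, 0.4, -0.6]
grip_width: 0.0596
```

```bash
python3 -c "
from h import *
go([.461,.286,.17],12)"
```

```text
t 4.08 pos [ 0.568  -0.0482  0.1658] yaw 12.12 q [-0.21  0.29  1.58  0.    1.27  1.15] F [ 0.   0.4 -0.6] w 0.0596
MOVE [-3.7, -34.5, -349.2] [0.12, -0.08, 0.02]
```

Call:
{"name": "apply_moves", "arguments": {"motion": [[-4,-35,-349,0,0,0],[-4,-35,-349,0,0,0],[-4,-35,-349,0,0,0],[-4,-35,-349,0,0,0],[-4,-35,-349,0,0,0]]}}

```text
time_s: 4.5
position: [0.5037, 0.15, 0.1682]
tool_rot: [[-0.001, 0.978, 0.21], [0.001, 0.21, -0.978], [-1.0, -0.001, -0.001]]
force: [0.2, 0.7, -0.5]
grip_width: 0.0597
```

```bash
python3 -c "
from h import *
go([.461,.286,.17],12)"
```

```text
t 4.5 pos [0.5037 0.15   0.1682] yaw 12.1 q [0.16 0.23 1.67 0.   1.25 1.52] F [ 0.2  0.7 -0.5] w 0.0597
MOVE [-1.6, -13.2, -141.9] [0.1, -0.08, 0.06]
```

Call:
{"name": "apply_moves", "arguments": {"motion": [[-1,-5,-42,0,0,0],[-1,-8,-80,0,0,0],[-1,-11,-112,0,0,0],[-1,-13,-132,0,0,0],[-1,-13,-142,0,0,0]]}}

```text
time_s: 4.92
position: [0.4594, 0.2885, 0.1687]
tool_rot: [[-0.003, 0.977, 0.213], [0.002, 0.213, -0.977], [-1.0, -0.002, -0.002]]
force: [-1.2, -0.2, -1.6]
grip_width: 0.0596
```

Call:
{"name": "apply_moves", "arguments": {"motion": [[0,0,0,0,0,0],[0,0,0,0,0,0]]}}

```text
time_s: 5.08
position: [0.4591, 0.2882, 0.1681]
tool_rot: [[-0.004, 0.977, 0.214], [0.0, 0.214, -0.977], [-1.0, -0.003, -0.001]]
force: [-0.1, 0.3, -0.7]
grip_width: 0.06
```

```bash
python3 -c "
from h import *
go([.461,.286,.065],12)
d=snapshot('wrist');cv2.imwrite('pics/w2.png',d['img'][:,:,::-1]);np.savez('w2.npz',**d)
d=snapshot('scene');cv2.imwrite('pics/s2.png',cv2.resize(d['img'][90:240,230:430,::-1],(800,600)))
"
```

```text
t 5.08 pos [0.4591 0.2882 0.1681] yaw 12.34 q [0.43 0.25 1.63 0.   1.26 1.79] F [-0.1  0.3 -0.7] w 0.06
MOVE [103.1, 1.8, 2.7] [0.34, -0.07, 0.19]
```

View pics/w2.png

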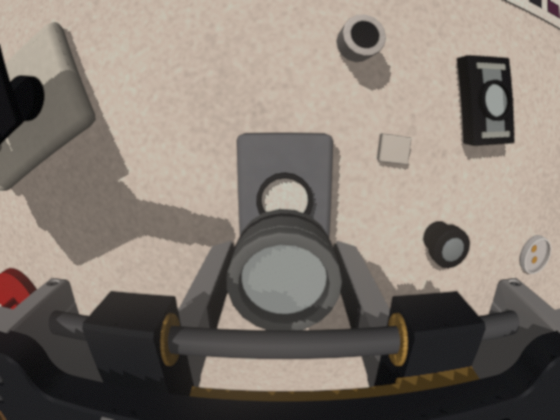

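View pics/s2.png

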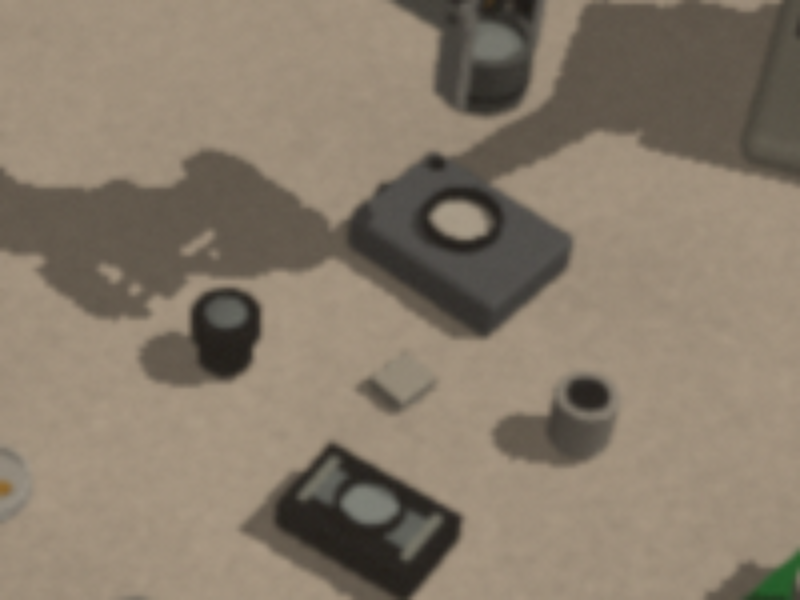

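```bash
python3 -c "
from h import *
d=dict(np.load('w2.npz'));C=wcloud(d)
A=near(C,(.461,.286),.035,.039,.05);print('collar',len(A),A.mean(0),fit(A[:,:2],(.461,.286)))
A=near(C,(.461,.286),.045,.16,.25);A=A[A[:,2]>np.percentile(A[:,2],95)-.004];print('drum',len(A),A.mean(0),fit(A[:,:2],(.461,.286)))
for n,c,r,zl,zh in (('stagecol',(.6206,.087),.03,.0395,.05),('eye',(.45,.095),.03,.045,.065)):
  A=near(C,c,r,zl,zh);print(n,len(A),A.mean(0),fit(A[:,:2],c))
for n,c,r in (('lamp',(.462,.284),.1),('stage',(.62,.087),.07)):
  A=near(C,c,r,.030,.038);B=cv2.minAreaRect((A[:,:2]*1000).astype(np.float32)[:,None]);print(n,len(A),B)
# lamp long edge fit: for lamp right edge in image, per-row
  a=np.radians(12 if n=='lamp' else 19.4);U=A[:,:2]-c;x=U@[np.cos(a),np.sin(a)];y=U@[-np.sin(a),np.cos(a)]
  for s in(1,-1):
    xs=[];ys=[]
    for b in np.arange(-.05,.055,.004):
      m=(x>b)&(x<b+.004)
      if m.sum()>5: xs.append(b+.002);ys.append(np.percentile(s*y[m],97)*s)
    xs=np.array(xs);ys=np.array(ys);k=np.abs(ys)>(.04 if n=='lamp' else .025)
    if k.sum()>3:print(n,s,k.sum(),np.degrees(np.polyfit(xs[k],ys[k],1)[0])+np.degrees(a))
"
```

```text
collar 615 [0.47093478 0.28985763 0.04497571] [0.46049854 0.28748113 0.0251277 ]
drum 1361 [0.46791715 0.28939412 0.24249604] [0.53446765 0.30400997 0.07620808]
stagecol 537 [0.61931065 0.09021038 0.0434823 ] [0.61962639 0.0896545  0.02026786]
eye 1220 [0.45084016 0.10004536 0.05242733] [0.45010027 0.09863573 0.0172026 ]
lamp 7188 ((471.10443115234375, 289.6800537109375), (107.19703674316406, 95.50926208496094), 12.163505554199219)
lamp 1 25 10.06151486348687
lamp -1 18 14.423095620765853
stage 3253 ((619.851318359375, 88.66844177246094), (100.24174499511719, 64.15705108642578), 19.649526596069336)
stage 1 25 19.66152527557611
stage -1 20 19.577553906929463
```

```bash
python3 -c "
from h import *
go([.461,.2867,.072],12.1)"
```

```text
t 5.18 pos [0.4597 0.2872 0.1684] yaw 12.22 q [0.43 0.25 1.63 0.   1.26 1.79] F [-0.8  0.2 -1.5] w 0.0598
MOVE [96.4, 1.4, 0.9] [0.12, -0.06, 0.16]
```

Call:
{"name": "apply_moves", "arguments": {"motion": [[25,1.4,1,0,0,0],[50,1.4,1,0,0,0],[75,1.4,1,0,0,0],[92,1.4,1,0,0,0],[96,1.4,1,0,0,0]]}}

```text
time_s: 5.6
position: [0.4594, 0.2839, 0.0694]
tool_rot: [[-0.009, 0.978, 0.209], [-0.003, 0.209, -0.978], [-1.0, -0.009, 0.001]]
force: [-0.2, -0.1, -0.8]
grip_width: 0.0598
```

Call:
{"name": "apply_moves", "arguments": {"motion": [[0,0,0,0,0,0],[0,0,0,0,0,0]]}}

```text
time_s: 5.77
position: [0.46, 0.2828, 0.0695]
tool_rot: [[-0.009, 0.978, 0.208], [-0.003, 0.208, -0.978], [-1.0, -0.009, 0.001]]
force: [-0.2, 0.1, -0.4]
grip_width: 0.0597
```

```bash
python3 -c "
from h import *
go([.461,.2867,.0517],12.1)"
```

```text
t 5.77 pos [0.46   0.2828 0.0695] yaw 12.01 q [0.42 0.34 1.78 0.   1.03 1.78] F [-0.2  0.1 -0.4] w 0.0597
MOVE [17.8, 2.0, -3.6] [-0.09, 0.07, 0.53]
```

Call:
{"name": "apply_moves", "arguments": {"motion": [[0,2,-3.6,0,0,0.5],[0,2,-3.6,0,0,0.5],[0,2,-3.6,0,0,0.5],[0,2,-3.6,0,0,0.5]]}}

```text
time_s: 6.1
position: [0.4616, 0.2871, 0.0704]
tool_rot: [[0.001, 0.978, 0.208], [-0.001, 0.208, -0.978], [-1.0, 0.001, 0.001]]
force: [-0.5, 0.2, -1.5]
grip_width: 0.0598
```

```bash
python3 -c "
from h import *
go([.461,.2867,.0517],12.1)"
```

```text
t 6.1 pos [0.4616 0.2871 0.0704] yaw 12.02 q [ 0.43  0.34  1.78 -0.    1.03  1.79] F [-0.5  0.2 -1.5] w 0.0598
MOVE [18.7, -0.7, 0.3] [-0.08, 0.05, -0.06]
```

Call:
{"name": "apply_moves", "arguments": {"motion": [[4,-0.5,0,0,0,0],[8,-0.5,0,0,0,0],[12,-0.5,0,0,0,0],[16,-0.5,0,0,0,0],[18.5,-0.5,0,0,0,0]]}}

```text
time_s: 6.52
position: [0.4606, 0.2868, 0.0515]
tool_rot: [[0.0, 0.978, 0.208], [-0.001, 0.208, -0.978], [-1.0, -0.0, 0.001]]
force: [-4.5, -1.5, 22.5]
grip_width: 0.06
```

Call:
{"name": "apply_moves", "arguments": {"motion": [[0.5,0,0,0,0,0],[0.5,0,0,0,0,0]]}}

```text
time_s: 6.68
position: [0.4607, 0.2868, 0.0516]
tool_rot: [[0.0, 0.978, 0.208], [-0.001, 0.208, -0.978], [-1.0, -0.0, 0.001]]
force: [-2.0, -1.3, 4.9]
grip_width: 0.0597
```

```bash
python3 -c "
from h import *
go([.461,.2867,.0517],12.1)"
```

```text
t 6.68 pos [0.4607 0.2868 0.0516] yaw 12.03 q [ 0.43  0.36  1.8  -0.    0.98  1.79] F [-2.  -1.3  4.9] w 0.0597
MOVE [-0.1, 0.3, 0.2] [-0.07, 0.07, 0.01]
```

Seated at exactly the expected height (z 0.0516, upward contact force). Release; for the stage, this collar centre is within the fit.

Call:
{"name": "apply_moves", "arguments": {"motion": [[0,0,0,0,0,0],[0,0,0,0,0,0],[0,0,0,0,0,0],[0,0,0,0,0,0],[0,0,0,0,0,0]], "grip": 1}}

```text
time_s: 7.1
position: [0.4606, 0.2868, 0.0514]
tool_rot: [[-0.0, 0.978, 0.208], [-0.001, 0.208, -0.978], [-1.0, -0.001, 0.001]]
force: [-0.2, -0.1, 0.5]
grip_width: 0.0897
```

Call:
{"name": "apply_moves", "arguments": {"motion": [[-25,0,0,0,0,0],[-60,0,0,0,0,0],[-100,0,0,0,0,0],[-125,0,0,0,0,0],[-130,0,0,0,0,0]]}}

```text
time_s: 7.52
position: [0.4635, 0.2884, 0.1865]
tool_rot: [[0.009, 0.978, 0.208], [0.003, 0.208, -0.978], [-1.0, 0.009, -0.001]]
force: [0.3, -0.4, -0.2]
grip_width: 0.094
```

```bash
cat >> h.py <<'E'
def towcheck(c,r,zl,zh):
    for n in('top','scene','wrist'):
        d=snapshot(n);C=wcloud(d) if n=='wrist' else cloud(d)
        A=near(C,c,r,zl,zh)
        if len(A)>20: print(n,len(A),A.mean(0).round(4),'fit',fit(A[:,:2],c).round(4))
        else: print(n,len(A))
E
python3 -c "
from h import *
go([.6203,.088,.12],19.6)
towcheck((.461,.287),.04,.078,.1)
d=snapshot('wrist');cv2.imwrite('pics/w3.png',d['img'][:,:,::-1])
"
```

```text
t 7.52 pos [0.4635 0.2884 0.1865] yaw 12.03 q [ 0.43  0.24  1.61 -0.    1.29  1.79] F [ 0.3 -0.4 -0.2] w 0.094
MOVE [67.3, 110.9, 228.7] [-7.57, -0.01, -0.53]
top 95 [0.4478 0.2701 0.0847] fit [0.4608 0.2861 0.0287]
scene 172 [0.463  0.2849 0.0831] fit [0.4627 0.2847 0.0261]
wrist 2911 [0.4598 0.2862 0.0832] fit [0.4605 0.2861 0.023 ]
```

View pics/w3.png

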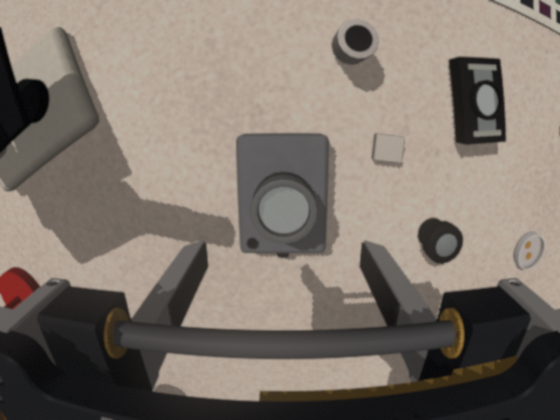

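The wrist view shows the drum seated on the lamp collar at (285,208), level, and nothing else disturbed.

Call:
{"name": "apply_moves", "arguments": {"motion": [[10,111,229,-7.5,0,-0.5],[10,111,229,-7.5,0,-0.5],[20,111,229,-7.5,0,-0.5],[30,111,229,-7.5,0,-0.5],[40,111,229,-7.5,0,-0.5]]}}

```text
time_s: 8.13
position: [0.5844, 0.1249, 0.1527]
tool_rot: [[-0.014, 0.942, 0.334], [-0.005, 0.334, -0.942], [-1.0, -0.015, 0.0]]
force: [-0.0, 0.7, -0.6]
grip_width: 0.0941
```

```bash
python3 -c "
from h import *
go([.6203,.088,.12],19.6)"
```

```text
t 8.13 pos [0.5844 0.1249 0.1527] yaw 19.54 q [ 0.1   0.35  1.53 -0.    1.28  1.33] F [-0.   0.7 -0.6] w 0.0941
MOVE [32.4, 22.0, 46.8] [-0.06, 0.02, 0.83]
```

Call:
{"name": "apply_moves", "arguments": {"motion": [[20,15,30,0,0,0.8],[30,22,47,0,0,0.8],[32,22,47,0,0,0.8],[32,22,47,0,0,0.8]]}}

```text
time_s: 8.47
position: [0.6184, 0.0877, 0.1175]
tool_rot: [[-0.007, 0.943, 0.333], [0.0, 0.333, -0.943], [-1.0, -0.007, -0.003]]
force: [-0.2, 0.7, -0.1]
grip_width: 0.0942
```

```bash
python3 -c "
from h import *
d=snapshot('wrist');C=wcloud(d);cv2.imwrite('pics/w4.png',d['img'][:,:,::-1])
A=near(C,(.6206,.087),.03,.0395,.05);print(len(A),A.mean(0),fit(A[:,:2],(.62,.087)))
A=near(C,(.6206,.087),.07,.03,.038);print(cv2.minAreaRect((A[:,:2]*1000).astype(np.float32)[:,None]))
go([.6205,.0878,.008],19.6)"
```

```text
1019 [0.62080208 0.08824251 0.04407428] [0.62089613 0.08827614 0.02024705]
((620.6123657226562, 88.28617858886719), (99.96771240234375, 62.676700592041016), 19.613117218017578)
t 8.52 pos [0.6187 0.0887 0.1189] yaw 19.53 q [0.03 0.41 1.52 0.   1.21 1.26] F [-0.1 -0.3 -0.4] w 0.0936
MOVE [110.9, 1.9, 1.6] [-0.07, -0.11, 0.25]
```

View pics/w4.png

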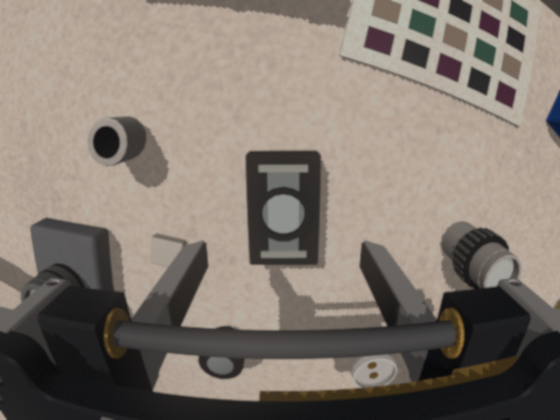

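The stage at (283,208) is squarely between the fingers, with its long side along the image's vertical. Descending.

Call:
{"name": "apply_moves", "arguments": {"motion": [[30,2,1.5,0,0,0.2],[55,2,1.5,0,0,0.2],[75,2,1.5,0,0,0.2],[80,2,1.5,0,0,0.2],[80,2,1.5,0,0,0.2]]}}

```text
time_s: 8.93
position: [0.6187, 0.0897, 0.0382]
tool_rot: [[-0.005, 0.942, 0.336], [0.002, 0.336, -0.942], [-1.0, -0.004, -0.003]]
force: [0.5, 0.1, 0.1]
grip_width: 0.094
```

```bash
python3 -c "
from h import *
go([.6207,.0881,.008],19.6)"
```

```text
t 8.93 pos [0.6187 0.0897 0.0382] yaw 19.65 q [0.03 0.48 1.62 0.   1.04 1.26] F [0.5 0.1 0.1] w 0.094
MOVE [30.2, 1.5, 2.2] [0.05, -0.19, 0.22]
```

Call:
{"name": "apply_moves", "arguments": {"motion": [[8,1.5,2,0,-0.2,0.2],[16,1.5,2,0,-0.2,0.2],[24,1.5,2,0,-0.2,0.2],[29,1.5,2,0,-0.2,0.2],[30,1.5,2,0,-0.2,0.2]]}}

```text
time_s: 9.35
position: [0.6199, 0.0883, 0.0073]
tool_rot: [[-0.002, 0.942, 0.336], [-0.0, 0.336, -0.942], [-1.0, -0.002, -0.0]]
force: [-0.3, -0.1, -0.5]
grip_width: 0.0939
```

Call:
{"name": "apply_moves", "arguments": {"motion": [[0,0,0,0,0,0],[0,0,0,0,0,0],[0,0,0,0,0,0],[0,0,0,0,0,0],[0,0,0,0,0,0]], "grip": 0, "grip_force": 25}}

```text
time_s: 9.77
position: [0.6202, 0.0883, 0.0076]
tool_rot: [[-0.001, 0.942, 0.336], [-0.0, 0.336, -0.942], [-1.0, -0.001, -0.0]]
force: [0.0, 0.6, 0.5]
grip_width: 0.0638
```

Call:
{"name": "apply_moves", "arguments": {"motion": [[0,0,0,0,0,0],[0,0,0,0,0,0],[0,0,0,0,0,0]]}}

```text
time_s: 10.02
position: [0.6202, 0.0882, 0.0076]
tool_rot: [[-0.001, 0.942, 0.336], [-0.0, 0.336, -0.942], [-1.0, -0.001, -0.0]]
force: [0.4, -0.7, 0.0]
grip_width: 0.0618
```

```bash
python3 -c "
from h import *
go([.6207,.0881,.18],19.6)"
```

```text
t 10.02 pos [0.6202 0.0882 0.0076] yaw 19.63 q [ 0.03  0.51  1.66 -0.    0.97  1.26] F [ 0.4 -0.7  0. ] w 0.0618
MOVE [-172.4, 0.2, 0.3] [0.03, -0.01, 0.07]
```

Call:
{"name": "apply_moves", "arguments": {"motion": [[-30,0,0,0,0,0],[-65,0,0,0,0,0],[-105,0,0,0,0,0],[-145,0,0,0,0,0],[-170,0,0,0,0,0]]}}

```text
time_s: 10.43
position: [0.6218, 0.0884, 0.182]
tool_rot: [[0.004, 0.942, 0.336], [-0.0, 0.336, -0.942], [-1.0, 0.004, 0.002]]
force: [0.9, -0.2, -1.3]
grip_width: 0.0617
```

```bash
python3 -c "
from h import *
go([.4603,.2864,.18],12.1)"
```

```text
t 10.43 pos [0.6218 0.0884 0.182 ] yaw 19.64 q [ 0.03  0.37  1.43 -0.    1.34  1.26] F [ 0.9 -0.2 -1.3] w 0.0617
MOVE [1.3, -85.6, -240.8] [7.54, 0.07, -0.23]
```

Call:
{"name": "apply_moves", "arguments": {"motion": [[1,-14,-38,4,0,0],[1,-28,-76,7.5,0,0],[1,-42,-114,7.5,0,0],[1,-56,-152,7.5,0,0],[1,-67,-186,7.5,0,0]]}}

```text
time_s: 10.85
position: [0.4939, 0.2423, 0.1804]
tool_rot: [[0.003, 0.978, 0.21], [0.0, 0.21, -0.978], [-1.0, 0.003, 0.0]]
force: [1.1, 0.4, -0.5]
grip_width: 0.0619
```

```bash
python3 -c "
from h import *
go([.4603,.2864,.18],12.1)"
```

```text
t 10.85 pos [0.4939 0.2423 0.1804] yaw 12.13 q [ 0.33  0.25  1.6  -0.    1.28  1.69] F [ 1.1  0.4 -0.5] w 0.0619
MOVE [0.3, -23.6, -50.2] [0.03, 0.03, -0.19]
```

Call:
{"name": "apply_moves", "arguments": {"motion": [[0,-14,-30,0,0,-0.2],[0,-21,-44,0,0,-0.2],[0,-23.5,-50,0,0,-0.2],[0,-23.5,-50,0,0,-0.2],[0,-23.5,-50,0,0,-0.2]]}}

```text
time_s: 11.27
position: [0.461, 0.2858, 0.1803]
tool_rot: [[0.001, 0.978, 0.21], [-0.001, 0.21, -0.978], [-1.0, 0.0, 0.001]]
force: [0.0, -0.4, -2.1]
grip_width: 0.0618
```

```bash
python3 -c "
from h import *
d=snapshot('wrist');cv2.imwrite('pics/w5.png',d['img'][:,:,::-1])
go([.4603,.2864,.107],12.1)"
```

```text
t 11.32 pos [0.4613 0.2854 0.1803] yaw 12.09 q [ 0.43  0.24  1.62 -0.    1.28  1.79] F [-0.   0.6 -0.1] w 0.0619
MOVE [73.2, -0.7, -1.3] [-0.01, 0.08, -0.01]
```

View pics/w5.png

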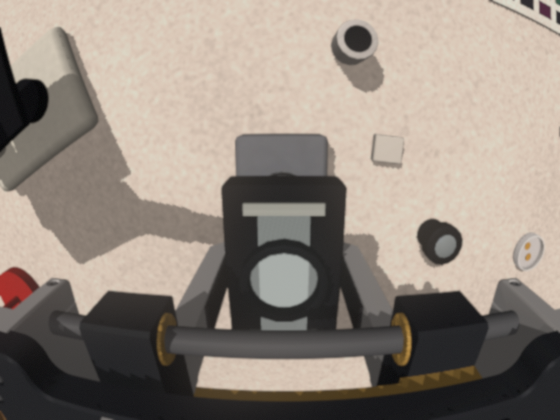

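The stage sits straight in the jaws and lines up with the lamp base behind it (front edges parallel at rows 135 and 180). Descending.

Call:
{"name": "apply_moves", "arguments": {"motion": [[20,-0.7,-1.3,0,0,0],[40,-0.7,-1.3,0,0,0],[60,-0.7,-1.3,0,0,0],[71,-0.7,-1.3,0,0,0],[73,-0.7,-1.3,0,0,0]]}}

```text
time_s: 11.73
position: [0.4599, 0.2843, 0.1047]
tool_rot: [[-0.004, 0.978, 0.207], [-0.004, 0.207, -0.978], [-1.0, -0.004, 0.003]]
force: [-0.3, -0.5, -1.2]
grip_width: 0.0617
```

```bash
python3 -c "
from h import *
go([.4603,.2864,.1045],12.1)"
```

```text
t 11.73 pos [0.4599 0.2843 0.1047] yaw 11.97 q [ 0.43  0.3   1.73 -0.    1.11  1.79] F [-0.3 -0.5 -1.2] w 0.0617
MOVE [0.2, 0.9, -2.0] [-0.13, 0.17, 0.26]
```

Call:
{"name": "apply_moves", "arguments": {"motion": [[0,1,-2,0,0.2,0.2],[0,1,-2,0,0.2,0.2],[0,1,-2,0,0.2,0.2],[0,1,-2,0,0.2,0.2]]}}

```text
time_s: 12.07
position: [0.4614, 0.2865, 0.1057]
tool_rot: [[0.001, 0.978, 0.207], [0.001, 0.207, -0.978], [-1.0, 0.001, -0.001]]
force: [-0.4, -0.3, -1.2]
grip_width: 0.0619
```

```bash
python3 -c "
from h import *
go([.4603,.2864,.0866],12.1)"
```

```text
t 12.07 pos [0.4614 0.2865 0.1057] yaw 11.94 q [0.43 0.3  1.73 0.   1.11 1.79] F [-0.4 -0.3 -1.2] w 0.0619
MOVE [19.1, -1.1, -0.1] [-0.16, -0.05, -0.06]
```

Call:
{"name": "apply_moves", "arguments": {"motion": [[4,-0.8,0,0,0,0],[8,-0.8,0,0,0,0],[12,-0.8,0,0,0,0],[16,-0.8,0,0,0,0],[19,-0.8,0,0,0,0]]}}

```text
time_s: 12.48
position: [0.4604, 0.2863, 0.0865]
tool_rot: [[0.0, 0.978, 0.207], [0.001, 0.207, -0.978], [-1.0, 0.001, -0.001]]
force: [-6.5, -3.5, 27.2]
grip_width: 0.062
```

Call:
{"name": "apply_moves", "arguments": {"motion": [[0.5,0,0,0,0,0],[0.5,0,0,0,0,0]]}}

```text
time_s: 12.65
position: [0.4603, 0.2863, 0.0865]
tool_rot: [[0.0, 0.978, 0.207], [0.001, 0.207, -0.978], [-1.0, 0.0, -0.0]]
force: [-1.3, -0.4, 4.3]
grip_width: 0.0616
```

```bash
python3 -c "
from h import *
go([.4603,.2864,.0866],12.1)"
```

```text
t 12.65 pos [0.4603 0.2863 0.0865] yaw 11.96 q [0.43 0.32 1.76 0.   1.06 1.79] F [-1.3 -0.4  4.3] w 0.0616
MOVE [-0.1, 0.0, -0.1] [-0.14, -0.03, -0.03]
```

Fully home at z 0.0865. Release and retreat.

Call:
{"name": "apply_moves", "arguments": {"motion": [[0,0,0,0,0,0],[0,0,0,0,0,0],[0,0,0,0,0,0],[0,0,0,0,0,0],[0,0,0,0,0,0]], "grip": 1}}

```text
time_s: 13.07
position: [0.4603, 0.2863, 0.0864]
tool_rot: [[0.0, 0.978, 0.207], [0.001, 0.207, -0.978], [-1.0, 0.0, -0.001]]
force: [0.6, 0.4, -0.5]
grip_width: 0.0915
```

Call:
{"name": "apply_moves", "arguments": {"motion": [[-25,0,0,0,0,0],[-60,0,0,0,0,0],[-100,0,0,0,0,0],[-115,0,0,0,0,0],[-120,0,0,0,0,0]]}}

```text
time_s: 13.48
position: [0.4622, 0.2872, 0.2101]
tool_rot: [[0.007, 0.978, 0.207], [0.004, 0.207, -0.978], [-1.0, 0.007, -0.002]]
force: [-1.4, 0.8, -0.3]
grip_width: 0.0941
```

```bash
python3 -c "
from h import *
go([.646,-.1003,.2],12)
towcheck((.461,.287),.03,.1175,.13)
d=snapshot('wrist');cv2.imwrite('pics/w6.png',d['img'][:,:,::-1]);C=wcloud(d)
for zl,zh in((.107,.117),(.03,.038)):
  A=near(C,(.461,.287),.08,zl,zh);print(len(A),cv2.minAreaRect((A[:,:2]*1000).astype(np.float32)[:,None]))
"
```

```text
t 13.48 pos [0.4622 0.2872 0.2101] yaw 11.97 q [0.43 0.22 1.57 0.   1.34 1.79] F [-1.4  0.8 -0.3] w 0.0941
MOVE [10.0, 99.3, 417.2] [-0.03, -0.12, -0.43]
top 1
scene 72 [0.4635 0.2845 0.1203] fit [0.4628 0.2849 0.0199]
wrist 965 [0.4609 0.2858 0.1229] fit [0.4611 0.2859 0.0202]
6605 ((461.09771728515625, 285.79925537109375), (99.45929718017578, 62.58930206298828), 11.946770668029785)
2772 ((460.55157470703125, 287.62957763671875), (127.8261489868164, 95.48574829101562), 12.233386993408203)
```

View pics/w6.png

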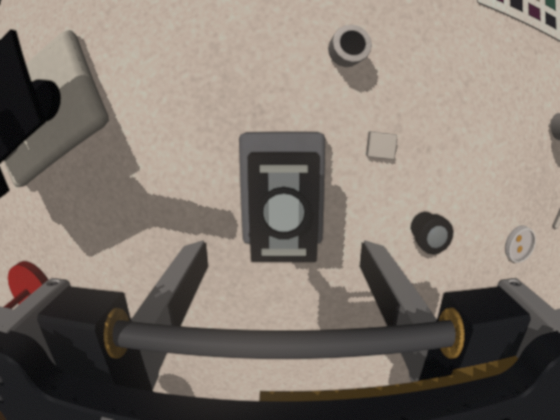

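Stage seated at (284,212), parallel to the base (11.9° vs 12.2°), with its collar at 0.123 m as it should be. Now the long barrel.

Call:
{"name": "apply_moves", "arguments": {"motion": [[0,99,417,0,0,-0.4],[0,99,417,0,0,-0.4],[5,99,417,0,0,-0.4],[10,99,417,0,0,-0.4],[10,99,417,0,0,-0.4]]}}

```text
time_s: 14.1
position: [0.548, 0.096, 0.1999]
tool_rot: [[-0.014, 0.978, 0.208], [-0.002, 0.208, -0.978], [-1.0, -0.014, -0.001]]
force: [0.8, 0.1, -0.8]
grip_width: 0.0938
```

```bash
python3 -c "
from h import *
go([.646,-.1003,.18],12)"
```

```text
t 14.1 pos [0.548  0.096  0.1999] yaw 11.99 q [ 0.05  0.26  1.54 -0.    1.35  1.41] F [ 0.8  0.1 -0.8] w 0.0938
MOVE [19.0, 55.4, 212.4] [-0.01, -0.03, 0.8]
```

Call:
{"name": "apply_moves", "arguments": {"motion": [[0,11,41,0,0,0.8],[5,22,82,0,0,0.8],[10,33,123,0,0,0.8],[15,44,164,0,0,0.8],[19,52,195,0,0,0.8]]}}

```text
time_s: 14.52
position: [0.6386, -0.0863, 0.177]
tool_rot: [[-0.004, 0.978, 0.207], [0.001, 0.207, -0.978], [-1.0, -0.004, -0.002]]
force: [0.4, -0.3, 0.8]
grip_width: 0.0938
```

```bash
python3 -c "
from h import *
go([.646,-.1003,.15],12)"
```

```text
t 14.52 pos [ 0.6386 -0.0863  0.177 ] yaw 11.94 q [-0.24  0.4   1.39  0.    1.36  1.12] F [ 0.4 -0.3  0.8] w 0.0938
MOVE [26.9, 4.5, 15.3] [-0.06, -0.13, 0.23]
```

Call:
{"name": "apply_moves", "arguments": {"motion": [[15,4.5,15,0,0,0.2],[25,4.5,15,0,0,0.2],[27,4.5,15,0,0,0.2],[27,4.5,15,0,0,0.2]]}}

```text
time_s: 14.85
position: [0.6439, -0.0987, 0.1472]
tool_rot: [[-0.007, 0.978, 0.207], [0.004, 0.207, -0.978], [-1.0, -0.006, -0.006]]
force: [1.3, 0.4, 0.5]
grip_width: 0.0939
```

```bash
python3 -c "
from h import *
d=snapshot('wrist');C=wcloud(d);cv2.imwrite('pics/w7.png',d['img'][:,:,::-1])
A=near(C,(.646,-.1),.03,.088,.11);print(len(A),A.mean(0),fit(A[:,:2],(.646,-.1)))
go([.646,-.1005,.037],12)"
```

```text
893 [ 0.64567477 -0.09986622  0.09420609] [ 0.64640646 -0.0996697   0.01915719]
t 14.9 pos [ 0.6447 -0.0985  0.1487] yaw 11.99 q [-0.26  0.43  1.42  0.    1.3   1.1 ] F [0.7 0.2 0.2] w 0.094
MOVE [111.7, 1.2, 2.7] [-0.01, -0.25, 0.18]
```

View pics/w7.png

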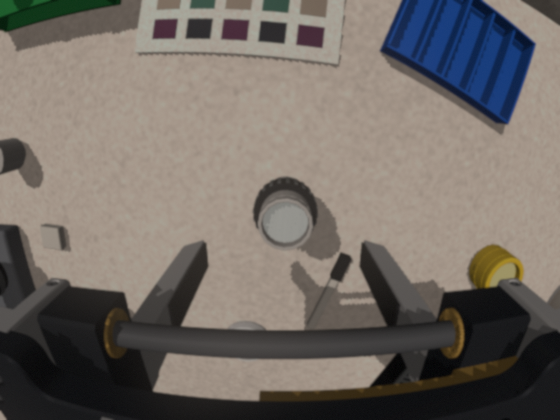

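The barrel at (285,215) with its ribbed ring is centred between the fingers.

Call:
{"name": "apply_moves", "arguments": {"motion": [[20,1.2,2.3,0,-0.2,0.2],[40,1.2,2.3,0,-0.2,0.2],[60,1.2,2.3,0,-0.2,0.2],[78,1.2,2.3,0,-0.2,0.2],[88,1.2,2.3,0,-0.2,0.2]]}}

```text
time_s: 15.32
position: [0.6448, -0.0981, 0.0597]
tool_rot: [[-0.002, 0.978, 0.21], [0.002, 0.21, -0.978], [-1.0, -0.001, -0.002]]
force: [-0.5, -0.2, 0.7]
grip_width: 0.0941
```

```bash
python3 -c "
from h import *
go([.646,-.1001,.037],12)"
```

```text
t 15.32 pos [ 0.6448 -0.0981  0.0597] yaw 12.11 q [-0.26  0.49  1.54  0.    1.11  1.1 ] F [-0.5 -0.2  0.7] w 0.0941
MOVE [22.7, 0.8, 2.2] [0.11, -0.11, 0.07]
```

Call:
{"name": "apply_moves", "arguments": {"motion": [[8,0.8,2,0,0,0],[16,0.8,2,0,0,0],[22,0.8,2,0,0,0],[22.5,0.8,2,0,0,0],[22.5,0.8,2,0,0,0]]}}

```text
time_s: 15.73
position: [0.6462, -0.0999, 0.0375]
tool_rot: [[-0.001, 0.978, 0.21], [0.001, 0.21, -0.978], [-1.0, -0.001, -0.002]]
force: [-0.4, -0.2, 0.6]
grip_width: 0.094
```

```bash
python3 -c "
from h import *
go([.646,-.1001,.037],12)"
```

```text
t 15.73 pos [ 0.6462 -0.0999  0.0375] yaw 12.12 q [-0.26  0.52  1.56  0.    1.07  1.1 ] F [-0.4 -0.2  0.6] w 0.094
MOVE [0.5, -0.2, 0.2] [0.12, -0.1, 0.05]
```

Call:
{"name": "apply_moves", "arguments": {"motion": [[0,0,0,0,0,0],[0,0,0,0,0,0],[0,0,0,0,0,0],[0,0,0,0,0,0],[0,0,0,0,0,0]], "grip": 0, "grip_force": 25}}

```text
time_s: 16.15
position: [0.6463, -0.1, 0.0377]
tool_rot: [[-0.001, 0.978, 0.21], [0.001, 0.21, -0.978], [-1.0, -0.0, -0.001]]
force: [0.1, 0.5, 0.1]
grip_width: 0.0643
```

Call:
{"name": "apply_moves", "arguments": {"motion": [[0,0,0,0,0,0],[0,0,0,0,0,0],[0,0,0,0,0,0],[0,0,0,0,0,0]]}}

```text
time_s: 16.48
position: [0.6464, -0.0999, 0.0379]
tool_rot: [[-0.001, 0.978, 0.21], [0.001, 0.21, -0.978], [-1.0, -0.0, -0.002]]
force: [-0.8, 0.5, 1.1]
grip_width: 0.0538
```

```bash
python3 -c "
from h import *
go([.646,-.1001,.037],12)"
```

```text
t 16.48 pos [ 0.6464 -0.0999  0.0379] yaw 12.11 q [-0.26  0.52  1.56  0.    1.07  1.1 ] F [-0.8  0.5  1.1] w 0.0538
MOVE [0.9, -0.4, 0.1] [0.11, -0.09, 0.02]
```

Call:
{"name": "apply_moves", "arguments": {"motion": [[-30,0,0,0,0,0],[-65,0,0,0,0,0],[-105,0,0,0,0,0],[-145,0,0,0,0,0],[-175,0,0,0,0,0]]}}

```text
time_s: 16.9
position: [0.647, -0.1003, 0.216]
tool_rot: [[0.002, 0.978, 0.21], [0.001, 0.21, -0.978], [-1.0, 0.002, -0.0]]
force: [0.8, -0.2, -1.1]
grip_width: 0.0534
```

```bash
python3 -c "
from h import *
go([.461,.286,.215],12.1)"
```

```text
t 16.9 pos [ 0.647  -0.1003  0.216 ] yaw 12.11 q [-0.26  0.39  1.31  0.    1.44  1.1 ] F [ 0.8 -0.2 -1.1] w 0.0534
MOVE [0.9, -100.8, -416.7] [0.01, -0.01, -0.12]
```

Call:
{"name": "apply_moves", "arguments": {"motion": [[1,-101,-417,0,0,0],[1,-101,-417,0,0,0],[1,-101,-417,0,0,0],[1,-101,-417,0,0,0],[1,-101,-417,0,0,0]]}}

```text
time_s: 17.32
position: [0.5548, 0.0889, 0.2134]
tool_rot: [[0.001, 0.978, 0.209], [0.001, 0.209, -0.978], [-1.0, 0.001, -0.0]]
force: [0.7, 0.5, -1.4]
grip_width: 0.0533
```

```bash
python3 -c "
from h import *
go([.461,.286,.215],12.1)"
```

```text
t 17.32 pos [0.5548 0.0889 0.2134] yaw 12.06 q [0.03 0.25 1.52 0.   1.37 1.39] F [ 0.7  0.5 -1.4] w 0.0533
MOVE [-1.5, -50.5, -212.3] [-0.04, -0.02, -0.08]
```

Call:
{"name": "apply_moves", "arguments": {"motion": [[-1,-10,-40,0,0,0],[-1,-20,-80,0,0,0],[-1,-30,-120,0,0,0],[-1,-39,-160,0,0,0],[-1,-46,-190,0,0,0]]}}

```text
time_s: 17.73
position: [0.4678, 0.2676, 0.2142]
tool_rot: [[0.0, 0.978, 0.21], [0.002, 0.21, -0.978], [-1.0, 0.0, -0.002]]
force: [0.3, -0.2, -2.0]
grip_width: 0.0541
```

```bash
python3 -c "
from h import *
go([.461,.286,.215],12.1)"
```

```text
t 17.73 pos [0.4678 0.2676 0.2142] yaw 12.14 q [0.39 0.22 1.57 0.   1.36 1.75] F [ 0.3 -0.2 -2. ] w 0.0541
MOVE [-0.8, -2.8, -19.4] [0.04, -0.09, -0.03]
```

Call:
{"name": "apply_moves", "arguments": {"motion": [[0,-3,-15,0,0,0],[0,-3,-19,0,0,0],[0,-3,-19.5,0,0,0],[0,-3,-19.5,0,0,0]]}}

```text
time_s: 18.07
position: [0.461, 0.2855, 0.2139]
tool_rot: [[0.0, 0.978, 0.211], [0.0, 0.211, -0.978], [-1.0, 0.0, -0.0]]
force: [-0.7, -0.9, -1.8]
grip_width: 0.0537
```

```bash
python3 -c "
from h import *
d=snapshot('scene');cv2.imwrite('pics/s8.png',cv2.resize(d['img'][60:210,250:450,::-1],(800,600)))
d=snapshot('wrist');cv2.imwrite('pics/w8.png',d['img'][:,:,::-1])
go([.461,.286,.175],12.1)"
```

```text
t 18.17 pos [0.4614 0.2849 0.214 ] yaw 12.06 q [0.42 0.22 1.56 0.   1.36 1.78] F [ 0.5  0.4 -1.9] w 0.0536
MOVE [39.0, -0.1, -1.2] [-0.04, -0.04, -0.02]
```

View pics/s8.png

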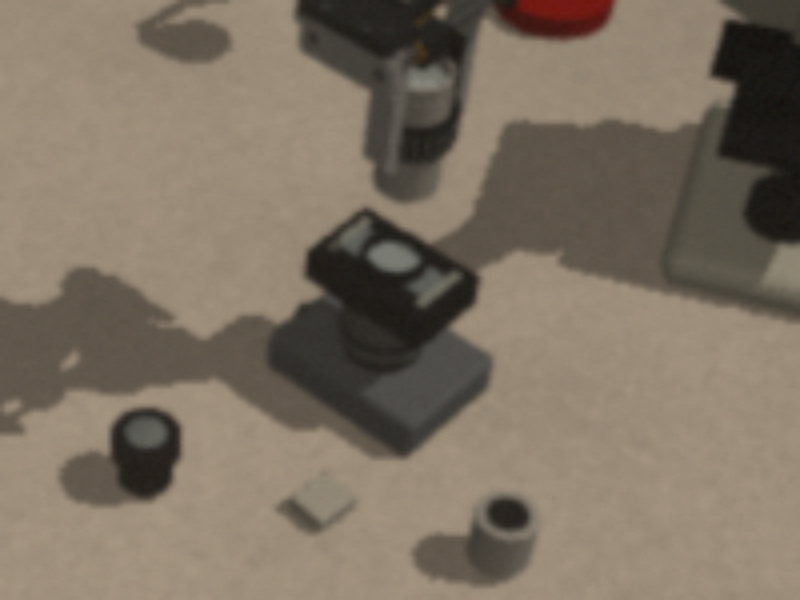

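View pics/w8.png

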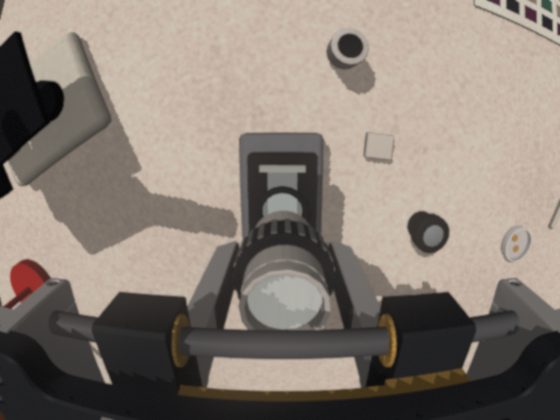

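The barrel is held upright over the stage collar (scene view, 410,130 over 395,255).

Call:
{"name": "apply_moves", "arguments": {"motion": [[12,0,-1,0,0,0],[24,0,-1,0,0,0],[35,0,-1,0,0,0],[39,0,-1,0,0,0],[39,0,-1,0,0,0]]}}

```text
time_s: 18.58
position: [0.461, 0.2845, 0.1739]
tool_rot: [[-0.002, 0.978, 0.207], [-0.001, 0.207, -0.978], [-1.0, -0.002, 0.0]]
force: [-0.0, -0.8, -1.7]
grip_width: 0.0536
```

```bash
python3 -c "
from h import *
go([.461,.286,.172],12.1)"
```

```text
t 18.58 pos [0.461  0.2845 0.1739] yaw 11.96 q [0.42 0.25 1.63 0.   1.27 1.79] F [-0.  -0.8 -1.7] w 0.0536
MOVE [1.9, 0.3, -1.5] [-0.14, 0.01, 0.12]
```

Call:
{"name": "apply_moves", "arguments": {"motion": [[2,0.3,-1.5,0,0,0.1],[2,0.3,-1.5,0,0,0.1],[2,0.3,-1.5,0,0,0.1]]}}

```text
time_s: 18.83
position: [0.4615, 0.2859, 0.1724]
tool_rot: [[0.0, 0.978, 0.207], [0.0, 0.207, -0.978], [-1.0, 0.0, 0.0]]
force: [0.5, 0.1, -2.3]
grip_width: 0.0536
```

```bash
python3 -c "
from h import *
go([.461,.286,.1529],12.1)"
```

```text
t 18.83 pos [0.4615 0.2859 0.1724] yaw 11.94 q [ 0.43  0.25  1.63 -0.    1.26  1.79] F [ 0.5  0.1 -2.3] w 0.0536
MOVE [19.5, -0.5, -0.2] [-0.16, 0.0, -0.02]
```

Call:
{"name": "apply_moves", "arguments": {"motion": [[4,-0.5,0,0,0,0],[8,-0.5,0,0,0,0],[12,-0.5,0,0,0,0],[16,-0.5,0,0,0,0],[19,-0.5,0,0,0,0]]}}

```text
time_s: 19.25
position: [0.4607, 0.2857, 0.1528]
tool_rot: [[-0.0, 0.978, 0.207], [-0.0, 0.207, -0.978], [-1.0, -0.0, 0.0]]
force: [-0.5, -0.5, 15.0]
grip_width: 0.0534
```

Call:
{"name": "apply_moves", "arguments": {"motion": [[0.6,0,0,0,0,0],[0.6,0,0,0,0,0]]}}

```text
time_s: 19.42
position: [0.4608, 0.2859, 0.1528]
tool_rot: [[0.0, 0.978, 0.207], [-0.0, 0.207, -0.978], [-1.0, 0.0, 0.0]]
force: [-0.4, -0.2, 3.2]
grip_width: 0.0535
```

```bash
python3 -c "
from h import *
go([.461,.286,.1529],12.1)"
```

```text
t 19.42 pos [0.4608 0.2859 0.1528] yaw 11.95 q [ 0.43  0.26  1.66 -0.    1.22  1.79] F [-0.4 -0.2  3.2] w 0.0535
MOVE [-0.1, 0.2, -0.1] [-0.15, 0.01, -0.02]
```

Call:
{"name": "apply_moves", "arguments": {"motion": [[0,0,0,0,0,0],[0,0,0,0,0,0],[0,0,0,0,0,0],[0,0,0,0,0,0],[0,0,0,0,0,0]], "grip": 1}}

```text
time_s: 19.83
position: [0.4608, 0.2859, 0.1526]
tool_rot: [[0.0, 0.978, 0.207], [-0.0, 0.207, -0.978], [-1.0, 0.0, 0.0]]
force: [-0.6, 0.6, 0.0]
grip_width: 0.0835
```

Call:
{"name": "apply_moves", "arguments": {"motion": [[-25,0,0,0,0,0],[-60,0,0,0,0,0],[-95,0,0,0,0,0],[-125,0,0,0,0,0],[-130,0,0,0,0,0]]}}

```text
time_s: 20.25
position: [0.4633, 0.2871, 0.2885]
tool_rot: [[0.01, 0.978, 0.207], [0.004, 0.207, -0.978], [-1.0, 0.01, -0.002]]
force: [0.1, 0.8, 0.1]
grip_width: 0.0945
```

```bash
python3 -c "
from h import *
go([.4502,.096,.25],12)
towcheck((.461,.286),.03,.203,.22)
d=snapshot('wrist');cv2.imwrite('pics/w9.png',d['img'][:,:,::-1]);C=wcloud(d)
A=near(C,(.45,.096),.035,.045,.065);print('eye',len(A),A.mean(0),fit(A[:,:2],(.45,.096)))
"
```

```text
t 20.25 pos [0.4633 0.2871 0.2885] yaw 11.96 q [ 0.43  0.19  1.42 -0.    1.52  1.79] F [0.1 0.8 0.1] w 0.0945
MOVE [37.5, -52.8, 184.3] [-0.04, -0.12, -0.6]
top 2
scene 77 [0.4628 0.2852 0.2068] fit [0.4621 0.2847 0.0191]
wrist 731 [0.4601 0.2856 0.2092] fit [0.4607 0.2858 0.0192]
eye 827 [0.45043103 0.09904708 0.05259216] [0.4500473  0.09799567 0.01717279]
```

View pics/w9.png

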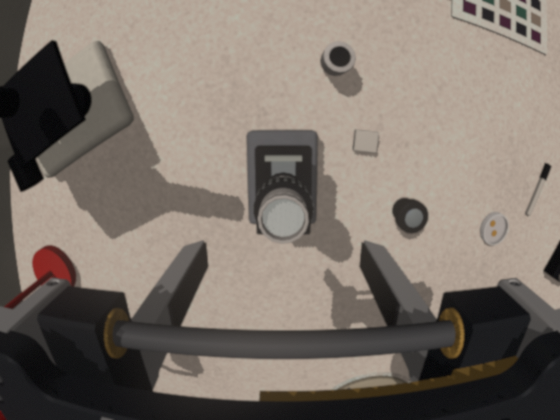

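The barrel stands upright on the stage at (284,215), with its top at 0.209 m as expected. Now the eyepiece at (410,215).

Call:
{"name": "apply_moves", "arguments": {"motion": [[0,-12,40,0,0,-0.6],[0,-24,80,0,0,-0.6],[10,-36,120,0,0,-0.6],[20,-46,155,0,0,-0.6],[37,-52,180,0,0,-0.6]]}}

```text
time_s: 20.87
position: [0.445, 0.0959, 0.243]
tool_rot: [[-0.014, 0.978, 0.206], [-0.005, 0.206, -0.979], [-1.0, -0.015, 0.002]]
force: [0.5, 0.1, -0.2]
grip_width: 0.0944
```

```bash
python3 -c "
from h import *
go([.4502,.096,.13],12)"
```

```text
t 20.87 pos [0.445  0.0959 0.243 ] yaw 11.9 q [ 0.06  0.08  1.66 -0.    1.41  1.43] F [ 0.5  0.1 -0.2] w 0.0944
MOVE [113.0, 6.7, 0.7] [-0.1, 0.11, 0.83]
```

Call:
{"name": "apply_moves", "arguments": {"motion": [[30,6.5,1,0,0,0.8],[60,6.5,1,0,0,0.8],[90,6.5,1,0,0,0.8],[110,6.5,1,0,0,0.8],[113,6.5,1,0,0,0.8]]}}

```text
time_s: 21.28
position: [0.4449, 0.0951, 0.1246]
tool_rot: [[-0.012, 0.979, 0.206], [-0.003, 0.206, -0.979], [-1.0, -0.013, 0.0]]
force: [-0.5, 0.5, -0.2]
grip_width: 0.0941
```

Call:
{"name": "apply_moves", "arguments": {"motion": [[0,0,0,0,0,0],[0,0,0,0,0,0]]}}

```text
time_s: 21.45
position: [0.4437, 0.095, 0.1237]
tool_rot: [[-0.016, 0.978, 0.206], [-0.003, 0.206, -0.979], [-1.0, -0.016, -0.0]]
force: [0.0, -0.0, 0.6]
grip_width: 0.094
```

```bash
python3 -c "
from h import *
d=snapshot('wrist');cv2.imwrite('pics/w10.png',d['img'][:,:,::-1]);C=wcloud(d)
A=near(C,(.45,.096),.035,.045,.065);print('eye',len(A),A.mean(0),fit(A[:,:2],(.45,.096)),circ(A[A[:,2]<.053][:,:2]))
go([.4502,.096,.023],12)"
```

```text
eye 2635 [0.45069792 0.09680309 0.05281879] [0.44991237 0.09662287 0.01675247] (array([0.44901028, 0.09658229]), 0.02418675273656845)
t 21.5 pos [0.4448 0.0952 0.1246] yaw 11.88 q [ 0.06  0.17  1.87 -0.    1.12  1.42] F [-0.2  0.2  0.8] w 0.0943
MOVE [101.6, 6.8, 0.3] [-0.12, 0.0, 0.76]
```

View pics/w10.png

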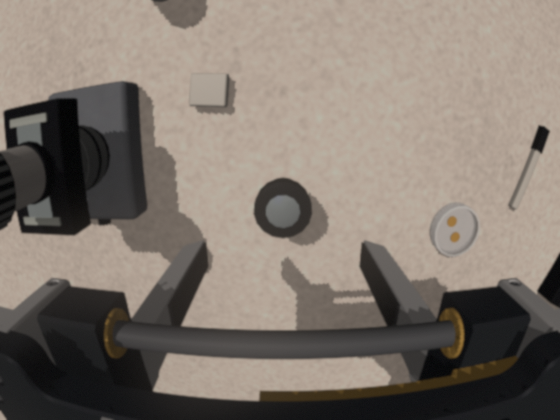

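The eyepiece sits centred at (283,207). Levelling and descending.

Call:
{"name": "apply_moves", "arguments": {"motion": [[15,6.2,0,0,0,0.8],[35,6.2,0,0,0,0.8],[55,6.2,0,0,0,0.8],[65,6.2,0,0,0,0.8],[65,6.2,0,0,0,0.8]]}}

```text
time_s: 21.92
position: [0.4494, 0.0963, 0.0589]
tool_rot: [[-0.001, 0.979, 0.206], [-0.0, 0.206, -0.979], [-1.0, -0.001, -0.0]]
force: [-0.8, -0.2, -0.9]
grip_width: 0.0935
```

```bash
python3 -c "
from h import *
go([.4497,.0964,.023],12)"
```

```text
t 21.92 pos [0.4494 0.0963 0.0589] yaw 11.89 q [0.06 0.24 1.96 0.   0.94 1.42] F [-0.8 -0.2 -0.9] w 0.0935
MOVE [35.9, 0.4, -0.0] [-0.11, -0.01, 0.07]
```

Call:
{"name": "apply_moves", "arguments": {"motion": [[8,0.3,0,0,0,0],[17,0.3,0,0,0,0],[26,0.3,0,0,0,0],[34,0.3,0,0,0,0],[36,0.3,0,0,0,0]]}}

```text
time_s: 22.33
position: [0.4488, 0.0963, 0.0217]
tool_rot: [[-0.003, 0.979, 0.206], [-0.0, 0.206, -0.979], [-1.0, -0.003, -0.0]]
force: [-0.0, -0.4, -1.0]
grip_width: 0.094
```

Call:
{"name": "apply_moves", "arguments": {"motion": [[0,0,0,0,0,0],[0,0,0,0,0,0],[0,0,0,0,0,0],[0,0,0,0,0,0],[0,0,0,0,0,0]], "grip": 0, "grip_force": 20}}

```text
time_s: 22.75
position: [0.4491, 0.0964, 0.022]
tool_rot: [[-0.002, 0.979, 0.206], [-0.0, 0.206, -0.979], [-1.0, -0.002, -0.0]]
force: [0.2, -0.2, 0.8]
grip_width: 0.0639
```

Call:
{"name": "apply_moves", "arguments": {"motion": [[0,0,0,0,0,0],[0,0,0,0,0,0],[0,0,0,0,0,0],[0,0,0,0,0,0],[0,0,0,0,0,0]]}}

```text
time_s: 23.17
position: [0.4493, 0.0964, 0.0222]
tool_rot: [[-0.002, 0.979, 0.206], [-0.0, 0.206, -0.979], [-1.0, -0.002, -0.0]]
force: [0.1, 0.5, 1.3]
grip_width: 0.0472
```

```bash
python3 -c "
from h import *
go([.4497,.0964,.27],12)"
```

```text
t 23.17 pos [0.4493 0.0964 0.0222] yaw 11.89 q [0.06 0.29 2.01 0.   0.84 1.42] F [0.1 0.5 1.3] w 0.0472
MOVE [-247.8, -0.1, -0.0] [-0.11, -0.02, 0.11]
```

Call:
{"name": "apply_moves", "arguments": {"motion": [[-30,0,0,0,0,0],[-70,0,0,0,0,0],[-110,0,0,0,0,0],[-150,0,0,0,0,0],[-190,0,0,0,0,0]]}}

```text
time_s: 23.58
position: [0.4489, 0.0963, 0.2138]
tool_rot: [[-0.003, 0.979, 0.206], [-0.0, 0.206, -0.979], [-1.0, -0.003, -0.0]]
force: [0.9, 0.4, -1.7]
grip_width: 0.0477
```

```bash
python3 -c "
from h import *
go([.4497,.0964,.275],12)"
```

```text
t 23.58 pos [0.4489 0.0963 0.2138] yaw 11.89 q [ 0.06  0.1   1.72 -0.    1.33  1.42] F [ 0.9  0.4 -1.7] w 0.0477
MOVE [-61.2, 0.7, 0.0] [-0.11, -0.02, 0.15]
```

Call:
{"name": "apply_moves", "arguments": {"motion": [[-35,0,0,0,0,0.1],[-61,0,0,0,0,0.1],[-61,0,0,0,0,0.1],[-61,0,0,0,0,0.1]]}}

```text
time_s: 23.92
position: [0.4495, 0.0963, 0.2757]
tool_rot: [[0.002, 0.979, 0.206], [0.0, 0.206, -0.979], [-1.0, 0.002, 0.0]]
force: [-0.5, 0.4, -1.5]
grip_width: 0.0474
```

```bash
python3 -c "
from h import *
go([.4605,.2857,.275],12)"
```

```text
t 23.92 pos [0.4495 0.0963 0.2757] yaw 11.9 q [0.06 0.06 1.6  0.   1.48 1.42] F [-0.5  0.4 -1.5] w 0.0474
MOVE [0.8, 49.8, -183.0] [-0.1, 0.0, -0.09]
```

Call:
{"name": "apply_moves", "arguments": {"motion": [[0,10,-38,0,0,0],[0,20,-76,0,0,0],[0,31,-114,0,0,0],[0,40,-148,0,0,0],[0,47,-172,0,0,0]]}}

```text
time_s: 24.33
position: [0.4584, 0.2767, 0.2727]
tool_rot: [[-0.004, 0.978, 0.208], [-0.001, 0.208, -0.978], [-1.0, -0.004, -0.0]]
force: [0.8, -0.3, -1.3]
grip_width: 0.0473
```

Call:
{"name": "apply_moves", "arguments": {"motion": [[0,2,-8,0,0,0],[0,2,-8,0,0,0],[0,2,-8,0,0,0],[0,2,-8,0,0,0]]}}

```text
time_s: 24.67
position: [0.4582, 0.2833, 0.2716]
tool_rot: [[-0.005, 0.978, 0.207], [-0.003, 0.207, -0.978], [-1.0, -0.006, 0.002]]
force: [-0.2, -0.8, -0.4]
grip_width: 0.0472
```

```bash
python3 -c "
from h import *
go([.4605,.2857,.245],12)
d=snapshot('scene');cv2.imwrite('pics/s11.png',cv2.resize(d['img'][40:190,250:450,::-1],(800,600)))
"
```

```text
t 24.67 pos [0.4582 0.2833 0.2716] yaw 11.93 q [ 0.42  0.19  1.45 -0.    1.5   1.79] F [-0.2 -0.8 -0.4] w 0.0472
MOVE [26.6, 2.9, -1.9] [-0.07, 0.09, 0.34]
```

View pics/s11.png

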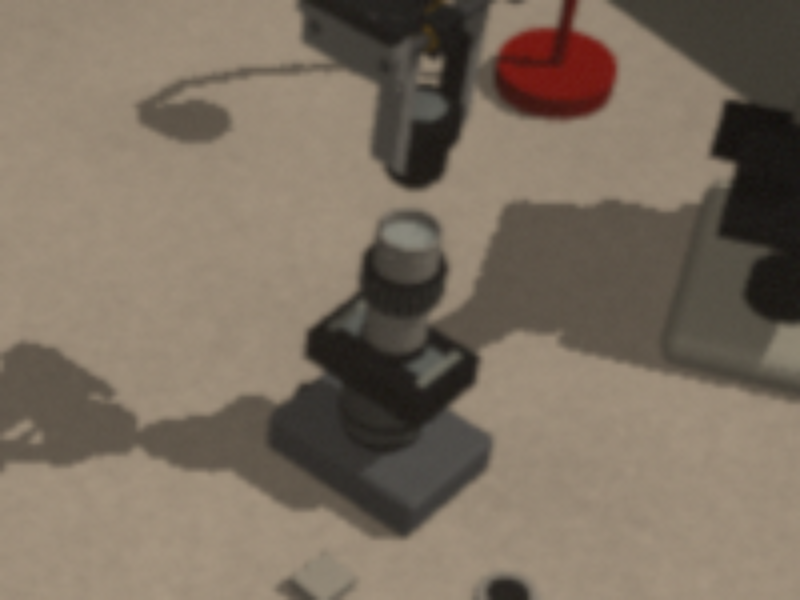

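The eyepiece is upright above the barrel's socket (408,230). Correcting and descending.

Call:
{"name": "apply_moves", "arguments": {"motion": [[5,2.9,-1.9,0,0,0.3],[12,2.9,-1.9,0,0,0.3],[20,2.9,-1.9,0,0,0.3],[25,2.9,-1.9,0,0,0.3],[25,2.9,-1.9,0,0,0.3]]}}

```text
time_s: 25.13
position: [0.4598, 0.2849, 0.2454]
tool_rot: [[-0.003, 0.979, 0.206], [-0.002, 0.206, -0.979], [-1.0, -0.003, 0.002]]
force: [-0.9, -0.2, -0.6]
grip_width: 0.0476
```

```bash
python3 -c "
from h import *
go([.4605,.2857,.243],12)"
```

```text
t 25.13 pos [0.4598 0.2849 0.2454] yaw 11.86 q [ 0.43  0.21  1.5  -0.    1.44  1.79] F [-0.9 -0.2 -0.6] w 0.0476
MOVE [2.4, 0.9, -0.6] [-0.14, 0.1, 0.17]
```

Call:
{"name": "apply_moves", "arguments": {"motion": [[2,0.8,-0.6,0,0.1,0.2],[2,0.8,-0.6,0,0.1,0.2],[2,0.8,-0.6,0,0.1,0.2]]}}

```text
time_s: 25.38
position: [0.4605, 0.2857, 0.2433]
tool_rot: [[0.001, 0.979, 0.206], [0.0, 0.206, -0.979], [-1.0, 0.001, 0.0]]
force: [0.3, -0.3, -1.2]
grip_width: 0.0474
```

```bash
python3 -c "
from h import *
go([.4605,.2857,.2242],12)"
```

```text
t 25.38 pos [0.4605 0.2857 0.2433] yaw 11.87 q [ 0.43  0.21  1.51 -0.    1.43  1.79] F [ 0.3 -0.3 -1.2] w 0.0474
MOVE [19.1, 0.0, -0.0] [-0.13, 0.0, -0.03]
```

Call:
{"name": "apply_moves", "arguments": {"motion": [[4,0,0,0,0,0],[8,0,0,0,0,0],[12,0,0,0,0,0],[16,0,0,0,0,0],[18.7,0,0,0,0,0]]}}

```text
time_s: 25.8
position: [0.4603, 0.2855, 0.224]
tool_rot: [[-0.0, 0.979, 0.206], [-0.0, 0.206, -0.979], [-1.0, -0.0, 0.0]]
force: [-0.8, -1.8, 11.6]
grip_width: 0.0474
```

Call:
{"name": "apply_moves", "arguments": {"motion": [[0.5,0,0,0,0,0],[0.5,0,0,0,0,0]]}}

```text
time_s: 25.97
position: [0.4605, 0.2856, 0.2241]
tool_rot: [[0.001, 0.979, 0.206], [-0.0, 0.206, -0.979], [-1.0, 0.001, 0.0]]
force: [-0.3, -0.1, 3.1]
grip_width: 0.0473
```

```bash
python3 -c "
from h import *
go([.4605,.2857,.2242],12)"
```

```text
t 25.97 pos [0.4605 0.2856 0.2241] yaw 11.88 q [ 0.43  0.22  1.54 -0.    1.38  1.79] F [-0.3 -0.1  3.1] w 0.0473
MOVE [-0.1, 0.0, -0.1] [-0.12, 0.02, -0.05]
```

Home at 0.2241. Release and retreat.

Call:
{"name": "apply_moves", "arguments": {"motion": [[0,0,0,0,0,0],[0,0,0,0,0,0],[0,0,0,0,0,0],[0,0,0,0,0,0],[0,0,0,0,0,0]], "grip": 1}}

```text
time_s: 26.38
position: [0.4605, 0.2856, 0.224]
tool_rot: [[0.001, 0.979, 0.206], [-0.0, 0.206, -0.979], [-1.0, 0.001, 0.0]]
force: [-0.0, 0.3, -0.8]
grip_width: 0.0768
```

Call:
{"name": "apply_moves", "arguments": {"motion": [[-25,0,0,0,0,0],[-55,0,0,0,0,0],[-85,0,0,0,0,0],[-110,0,0,0,0,0],[-115,0,0,0,0,0]]}}

```text
time_s: 26.8
position: [0.4621, 0.2864, 0.3436]
tool_rot: [[0.008, 0.979, 0.206], [0.003, 0.206, -0.979], [-1.0, 0.009, -0.001]]
force: [-0.8, 0.5, 0.3]
grip_width: 0.0941
```

```bash
python3 -c "
from h import *
go([.35,.05,.35],12)"
```

```text
t 26.8 pos [0.4621 0.2864 0.3436] yaw 11.88 q [ 0.43  0.18  1.3  -0.    1.65  1.79] F [-0.8  0.5  0.3] w 0.0941
MOVE [-8.1, -158.3, 208.3] [-0.12, -0.08, -0.5]
```

Call:
{"name": "apply_moves", "arguments": {"motion": [[-8,0,41,0,0,0],[-8,0,80,0,0,0],[-8,-20,120,0,0,0],[-8,-35,155,0,0,0],[-8,-50,180,0,0,0]]}}

```text
time_s: 27.22
position: [0.4493, 0.0972, 0.3494]
tool_rot: [[0.006, 0.979, 0.205], [0.001, 0.205, -0.979], [-1.0, 0.006, -0.0]]
force: [-0.0, -0.2, 0.2]
grip_width: 0.0939
```

Call:
{"name": "apply_moves", "arguments": {"motion": [[0,0,0,0,0,0],[0,0,0,0,0,0],[0,0,0,0,0,0]]}}

```text
time_s: 27.47
position: [0.4493, 0.0975, 0.3487]
tool_rot: [[0.005, 0.979, 0.204], [0.002, 0.204, -0.979], [-1.0, 0.006, -0.001]]
force: [0.1, -0.3, 0.2]
grip_width: 0.094
```

```bash
python3 -c "
from h import *
go([.35,.05,.35],12)
d=snapshot('scene');cv2.imwrite('pics/s12.png',cv2.resize(d['img'][40:190,250:450,::-1],(800,600)))
for n in('top','scene','wrist'):
  d=snapshot(n);C=wcloud(d) if n=='wrist' else cloud(d);cv2.imwrite('pics/f_%s.png'%n,d['img'][:,:,::-1])
  for nm,c,r,zl,zh in(('eye',(.461,.286),.03,.24,.27),('stage',(.461,.286),.07,.105,.117),('spare',(.633,.248),.035,.042,.06),('dish',(.453,-.091),.04,.007,.02)):
    A=near(C,c,r,zl,zh)
    if len(A)>10: print(n,nm,len(A),A.mean(0).round(4),A[:,2].max().round(4),cv2.minAreaRect((A[:,:2]*1000).astype(np.float32)[:,None]) if nm=='stage' else '')
"
```

```text
t 27.47 pos [0.4493 0.0975 0.3487] yaw 11.77 q [0.06 0.04 1.45 0.   1.64 1.43] F [ 0.1 -0.3  0.2] w 0.094
MOVE [-1.9, -106.9, 26.3] [-0.23, -0.07, -0.33]
top spare 281 [0.632  0.2479 0.0494] 0.0545 
top dish 124 [ 0.452  -0.0911  0.0125] 0.0175 
scene eye 261 [0.4664 0.281  0.2501] 0.2572 
scene stage 450 [0.472  0.2791 0.111 ] 0.1167 ((462.7983093261719, 283.39630126953125), (103.56509399414062, 66.49207305908203), 14.514216423034668)
scene spare 180 [0.6362 0.2479 0.0476] 0.0521 
scene dish 99 [ 0.455  -0.0916  0.0106] 0.0161 
wrist eye 1776 [0.4618 0.2809 0.2536] 0.2588 
wrist stage 1878 [0.4649 0.277  0.1137] 0.117 ((460.22552490234375, 285.1700134277344), (100.1346206665039, 62.9499626159668), 12.05167007446289)
wrist spare 571 [0.632  0.2486 0.0503] 0.0537 
wrist dish 264 [ 0.4529 -0.0897  0.0128] 0.0165
```

View pics/s12.png

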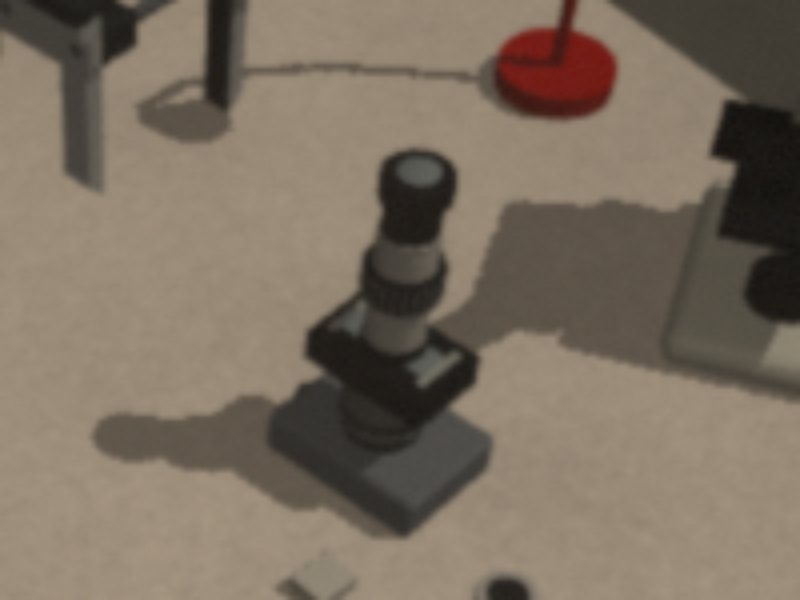

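View pics/f_top.png

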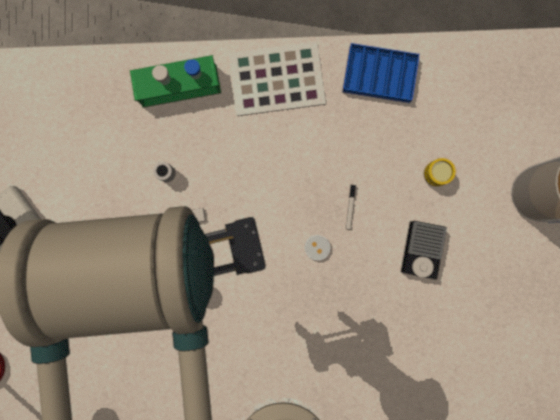

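The scene view shows the full microscope standing upright, with the eyepiece at (417,180). The top view shows the spare barrel (165,172) and dish (318,248) unmoved. The robot is clear.

```bash
python3 -c "
from workcell import job_done
print(job_done())"
```

```text
the job is handed in; nothing more can be done
None
```

I built the microscope on the lamp base in the order asked: condenser drum, slide stage, long barrel, eyepiece. Each part was released before the next was taken, and the job was handed in at about 27.5 s.

- **Seating:** Each part stopped within about 0.2 mm of its calculated seated height, with a clear upward contact force. The highest wrist force I saw was about 28 N.
- **Tower height:** The stage collar measured 0.123 m and the barrel top 0.209 m. The eyepiece top measured 0.257 to 0.259 m against an expected 0.257 m. In the last pictures the tower stands upright and the robot is clear of it.
- **Stage alignment:** The wrist camera gave the stage's long side at 12.0° and the base's at 12.2°. The scene camera's final fit of the stage read 14.5°. I put that down to the barrel and eyepiece partly hiding the stage from that side. I trusted the wrist camera.
- **Unwanted parts:** The spare short barrel and the dish are where they were, within measurement noise, and nothing fell.
- **Camera disagreement:** The scene and top cameras differed by 2 to 3 mm in x throughout. I used the wrist camera to settle positions.

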